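# Box in a half-vase pattern for plaster casting

### The arm

A 6-joint arm with a two-finger parallel gripper is mounted at the origin on a cart in front of the work surface, level with it; the furniture and walls round the work are solid. World frame = base frame: x ahead of the robot, y to its left, z up, the work surface at z = 0. Lengths are in mm, angles in rad, forces in N, time in s.
With the tool pointing down it reaches from about 400 to 925 mm from the base axis. Payload 12.5 kg.
Tool frame: the origin (TCP) lies on the mounting face of the last link; the fingertips stand 190 mm ahead of it and the grasp point (between the pads) lies 171 mm ahead of it (env.grasp_offset is the distance from the TCP to the grasp point, in mm); z points along the fingers, y is the direction in which the jaws open and shut (so a half turn about z gives the same grasp; the last joint's range is limited). The gripper opens to 95 mm and grips with 3 to 60 N. Pads are 20 mm wide; open, the fingers measure 119 mm over their backs; the gripper's body (75 mm by 180 mm) begins 59 mm behind the grasp point.
Start: joints at [1.06, 0.491, 1.559, -0, 1.092, -0.106], TCP at [246.124, 574.498, 404.761] pointing down, gripper open.
Joint ranges: [-3.1, 3.1], [-0.84, 2.19], [0.05, 2.79], [-1.13, 4.28], [0.06, 2.93], [-2.69, 2.69]. Speed limits (rad/s): [2.22, 2.22, 2.79, 3.14, 3.14, 3.14].

### API

Orientations are given as [roll, pitch, yaw] about the fixed x, y, z axes, in that order (R = Rz(yaw) Ry(pitch) Rx(roll)).
In Python, from cell import env, viewer gives the robot as it stands.
- The arm moves only by the tool play_rows, never from a script. Its argument "increments" is a list of rows, each an object of numbers: "dx", "dy", "dz": the shift along the tool's x, y, z in mm; "rx", "ry", "rz": the turn, a rotation vector about the tool's x, y, z in units of 6 degrees (1.0 is 6 degrees). A call has 1 to 8 rows; each row is the pose to reach, as a shift and turn from the pose measured when the call began, along the tool's axes at that moment; what a row does not reach only later rows make up. A row lasts 1/12 s, in which the tool goes at most 41.7 mm and 7.16 degrees, less where a joint would pass 70% of its speed; a pose out of reach is approached as far as the arm can. A call with a gripper value outside its range is refused whole. "fingers" is the opening, from 0 (shut) to 1 (fully open), set as the call begins (left out, the last holds). The fingers move at their own pace and stop on an object; the grip force is fixed at half the most. Time passes only in rows, so rows that repeat a pose let the fingers close. It gives the time, the measured TCP pose, the force and the opening at its end, in the units of the state.
- env.state(): the state, without advancing time (a new reading comes with each control period).
- viewer.read_camera(name): name is "scene" or "top"; returns a dict with "image" (420x560x3 uint8, red, green, blue), "fx", "fy", "cx", "cy" (pixels), "rvec" (rotation vector, rad) and "tvec" (3), from world to camera coordinates, as OpenCV has them. Camera axes: x right, y down, z forward; pixel columns grow to the right and rows downward; lengths in mm; the calibration is good to about 2 mm. A picture is of the moment at which its call begins. There is no depth.
- env.job_done(): hands the job in, once; it reports no verdict.
The state is a dict: "t": time; "joints": joint angles; "qvel": joint speeds; "tau": joint torques, N m; "eef_pos": TCP position; "tcp_rot": TCP orientation; "ft_force": force on the tool from outside, world axes, zero at the start; "moment": the same for the moment, N m; "opening": opening from 0.0 (shut) to 1.0 (fully open).
Only numpy, scipy, OpenCV 4.12 (cv2) and the standard library are available. Lean on these libraries where they do the work, as an engineer would, in place of code of your own. Each camera call takes 0.05 s, during which the arm holds its last target.

### The job

Build the casting box round the vase pattern from its four boards, all standing upright on the table, smooth white faces inward and snug against the sides of the pattern block: the board with the pouring gate across the neck end of the vase, the plain short board across the foot end, and one long board centred along each long side, so that the two short boards stand between the long ones. Small gaps at the block (under about 8 mm) are fine, they get sealed with clay. Do not hit the pattern with the gripper, and leave the stick tub, bottle and small cup where they are.

Things in the scene. Friction and masses are not known exactly. Their poses are not given: they have to be found in the camera images.
- pattern: Fixed block 110 wide (own x), 160 long (own y), 25 mm high; on it lies a white plaster half vase, 48 wide, up to 49 mm above the table: narrow neck towards own +y, ending 32 mm short of that block end, broad foot towards -y. Two brass domes, to 30 mm height, in opposite corners. Origin: centre of the block's underside, on the table; z up.
- gate_end: Short board like plain_end (same panel, batten, origin, axes; 0.15 kg) but with a white plaster half cone on its inside face: the pouring gate. Cone: x = 8 to 36 mm, 42 mm wide at the board, 28 at the tip, flat underside at height 26.5 mm, top at 47.5 mm; it clears the block's top by 1.5 mm, its tip stops 4 mm from the vase's neck.
- plain_end: Short wooden board standing loose on edge, 0.13 kg. Panel 16 thick (x), 108 long (y), 90 mm high; origin centre of its underside. White inside face looks to own +x (x = 8 mm). Outside, foot batten to x = -26, 20 high, 84 mm long, and a stiffener at y = 0 to x = -18, 50 mm high. Bare above 50 mm: pinch the top there across 16 mm.
- long_wall_a: One of two equal long boards (either may take either side), standing loose on edge, 0.25 kg. Panel 16 thick (x), 220 long (y), 90 mm high; origin centre of its underside. White inside face looks to own +x (x = 8 mm). Outside, foot batten to x = -26, 20 high, 196 mm long, stiffeners at y = +-70, 50 mm high. Pinch the top across 16 mm.
- long_wall_b: The other long board, the same in every way as long_wall_a.
- stick_tub: Bystander: white tub of wooden stir sticks, 111 mm across, 106 mm high. Origin: centre of its underside.
- squeeze_bottle: Bystander: slate-grey squeeze bottle with white collar and black nozzle, 58 mm across, 174 mm high. Origin: centre of its underside.
- small_cup: Bystander: small white lidded cup, 56 mm across, 44 mm high. Origin: centre of its underside.

How it is judged (in metres and radians):
At the end, for the whole second after the job is handed in: Gate board at the neck end, plain short board at the foot end, a long board along each long side of the block; every white face towards the block and within 9 mm of it, centred within 12 mm, parallel within 0.08 rad, upright within 0.06 rad, on the table, at rest (x of pattern in the frame of gate_end between 0.085 and 0.097 m and y of pattern in the frame of gate_end between -0.012 and 0.012 m and angle between the x axis of each of gate_end, plain_end and the y axis of pattern, either way round below 0.08 rad and angle between each of gate_end, plain_end, long_wall_a, long_wall_b's own z axis and vertical below 0.06 rad and height (world z) of each of gate_end, plain_end, long_wall_a, long_wall_b below 0.005 m and linear speed of each of gate_end, plain_end, long_wall_a, long_wall_b below 0.01 m/s and angular speed of each of gate_end, plain_end, long_wall_a, long_wall_b below 0.1 rad/s and y of gate_end in the frame of pattern above 0 m and x of pattern in the frame of plain_end between 0.085 and 0.097 m and y of pattern in the frame of plain_end between -0.012 and 0.012 m and y of plain_end in the frame of pattern below 0 m and x of pattern in the frame of long_wall_a between 0.06 and 0.072 m and y of pattern in the frame of long_wall_a between -0.012 and 0.012 m and angle between the x axis of each of long_wall_a, long_wall_b and the x axis of pattern, either way round below 0.08 rad and x of pattern in the frame of long_wall_b between 0.06 and 0.072 m and y of pattern in the frame of long_wall_b between -0.012 and 0.012 m and ((x of long_wall_a in the frame of pattern above 0 m and x of long_wall_b in the frame of pattern below 0 m) or (x of long_wall_a in the frame of pattern below 0 m and x of long_wall_b in the frame of pattern above 0 m))); the robot touches nothing.
It fails at once if a bystander (stick tub, bottle or small cup) was moved more than 20 mm or tipped (distance of any of stick_tub, squeeze_bottle, small_cup from where it was at the start of the episode above 0.02 m or angle between any of stick_tub, squeeze_bottle, small_cup's own z axis and vertical above 0.3 rad).
It fails at once if the gripper or arm struck the pattern (over 8 N) (contact force between any of the fingers, the arm and pattern above 8 N).
It also fails if it takes over 99 s, if anything falls off the work surface, if the arm or the gripper's body presses on something with over 40 N, if the wrist force passes 120 N, or if a joint passes its speed limit or range.

## Working session

There is one attempt and no reset: what is moved stays moved. The work goes in short steps, Python scripts to look and compute and a tool call to move; the robot and the scene stay as the last step left them, time stands still between calls to the robot, and variables do not carry over. Pictures are saved under pics/ and viewed, and the job is handed in when it is done.

Besides the shell and the picture viewer there is one more tool, called after ">>>" as name(argument=value, ...) on one line, values as JSON. play_rows: Moves the arm, as the interface text tells. Its arguments: {"type":"object","properties":{"increments":{"type":"array","items":{"type":"object","properties":{"dx":{"type":"number"},"dy":{"type":"number"},"dz":{"type":"number"},"rx":{"type":"number"},"ry":{"type":"number"},"rz":{"type":"number"}}}},"fingers":{"type":"number"}},"required":["increments"]}

```bash
mkdir -p pics; ls; python3 - <<'E'
from cell import env, viewer
import cv2
s=env.state(); print({k:s[k] for k in ('t','eef_pos','tcp_rot','opening')})
for n in('scene','top'):
    c=viewer.read_camera(n); cv2.imwrite(f'pics/{n}0.png',cv2.resize(c['image'][:,:,::-1],(800,600),interpolation=cv2.INTER_CUBIC)); print({k:c[k] for k in c if k!='image'})
E
```

```text
pics
{'t': 0.0, 'eef_pos': array([246.12418117, 574.45788277, 404.15451124]), 'tcp_rot': array([-3.14049171e+00, -1.05263422e-04,  2.73674673e+00]), 'opening': 1.0004790958319025}
{'fx': 383.82438462012726, 'fy': 383.82438462012726, 'cx': 280.56081751807596, 'cy': 205.32203244892617, 'rvec': array([ 2.17547455, -0.90439787,  0.38145589]), 'tvec': array([-432.01902234,  330.9493855 ,  941.25183212])}
{'fx': 397.38645110827605, 'fy': 397.38645110827605, 'cx': 277.61791984176915, 'cy': 206.4633186238924, 'rvec': array([ 2.16355914, -2.19650453,  0.13473141]), 'tvec': array([   2.19805787,  579.87585236, 1017.06127589])}
```

View pics/scene0.png

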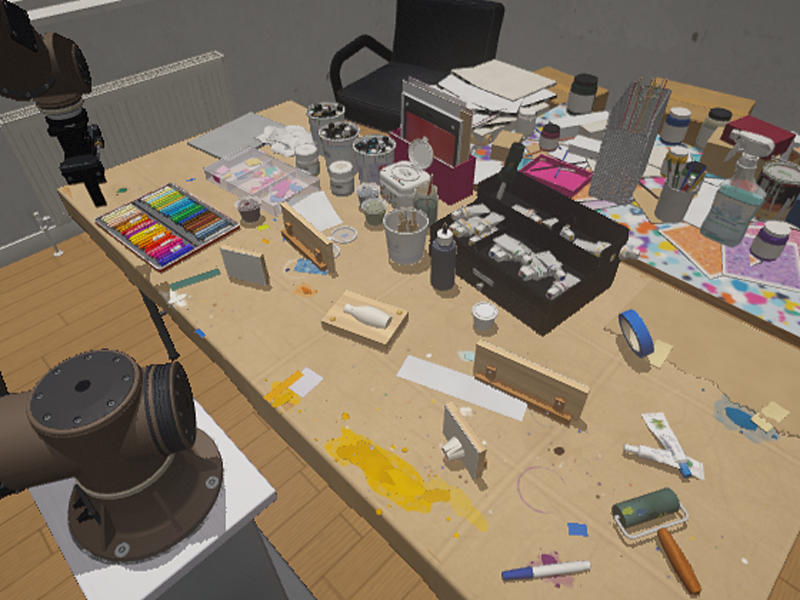

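View pics/top0.png

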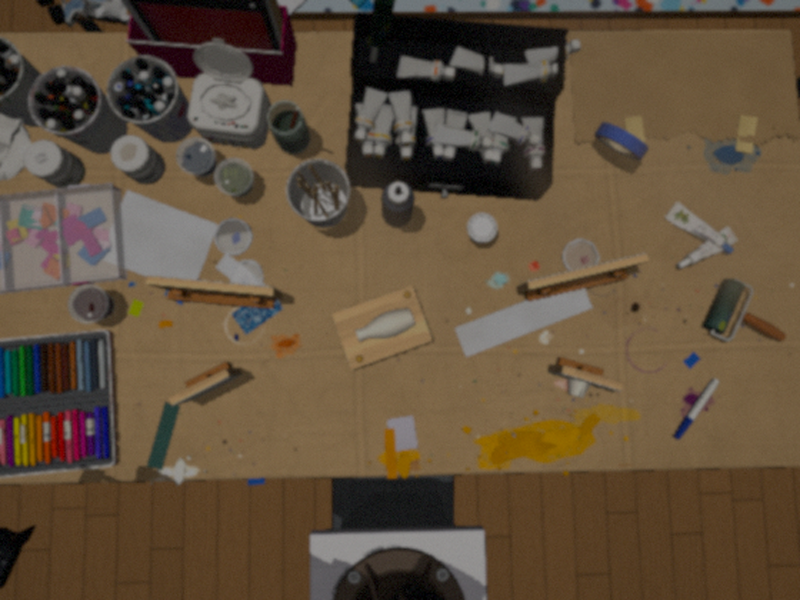

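```bash
cat > h.py <<'E'
from cell import env, viewer
import cv2, numpy as np
def cam(n):
    c=viewer.read_camera(n); c['K']=np.array([[c['fx'],0,c['cx']],[0,c['fy'],c['cy']],[0,0,1]]); return c
def unproj(c,u,v,z):
    R=cv2.Rodrigues(c['rvec'])[0]; d=R.T@np.linalg.inv(c['K'])@[u,v,1]; o=-R.T@c['tvec']
    return (o+d*(z-o[2])/d[2])
def proj(c,P):
    return cv2.projectPoints(np.asarray(P,float).reshape(-1,1,3),c['rvec'],c['tvec'],c['K'],None)[0].reshape(-1,2)
def crop(c,x0,y0,w,h,name,grid=True):
    s=int(min(800//w,600//h)); im=c['image'][y0:y0+h,x0:x0+w,::-1]
    im=cv2.resize(im,None,fx=s,fy=s,interpolation=cv2.INTER_CUBIC)
    if grid:
        for u in range((x0+9)//10*10,x0+w,10):
            cv2.line(im,((u-x0)*s,0),((u-x0)*s,5),(0,255,0),1); cv2.putText(im,str(u),((u-x0)*s,15),0,.35,(0,255,0),1)
        for v in range((y0+9)//10*10,y0+h,10):
            cv2.line(im,(0,(v-y0)*s),(5,(v-y0)*s),(0,255,0),1); cv2.putText(im,str(v),(6,(v-y0)*s+4),0,.35,(0,255,0),1)
    cv2.imwrite('pics/'+name,im); return s
E
python3 - <<'E'
from h import *
t=cam('top'); s=cam('scene')
crop(t,220,190,100,75,'t_pat.png')
crop(t,95,185,110,100,'t_left.png')
crop(t,355,170,110,110,'t_right.png')
crop(s,140,130,160,120,'s_left.png')
crop(s,290,220,130,120,'s_right.png')
E
```

```text
(no output)
```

View pics/t_pat.png

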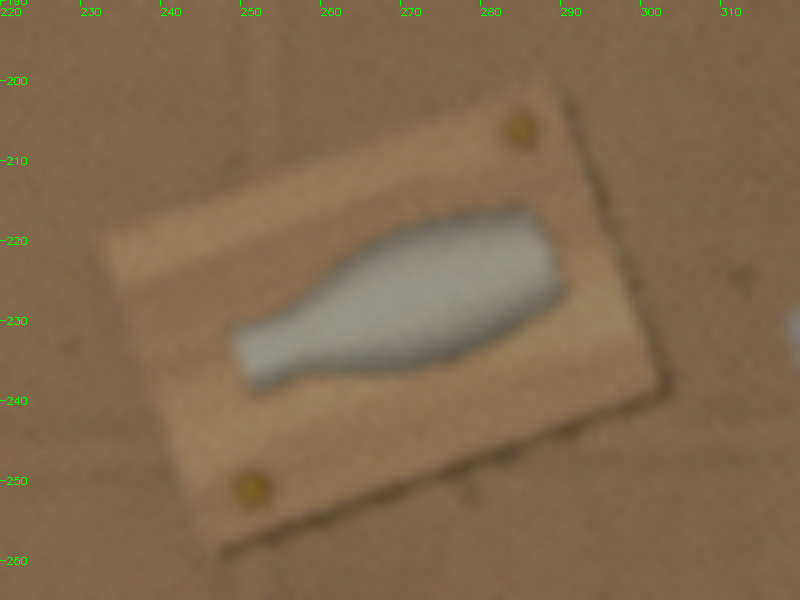

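View pics/t_left.png

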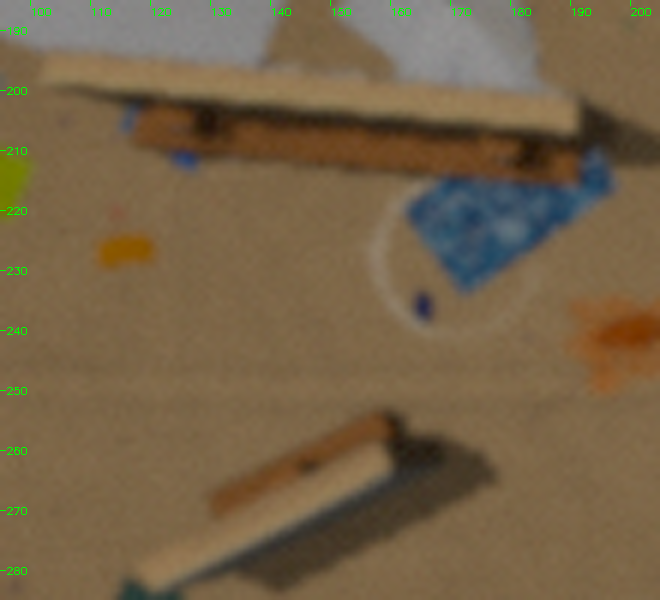

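View pics/t_right.png

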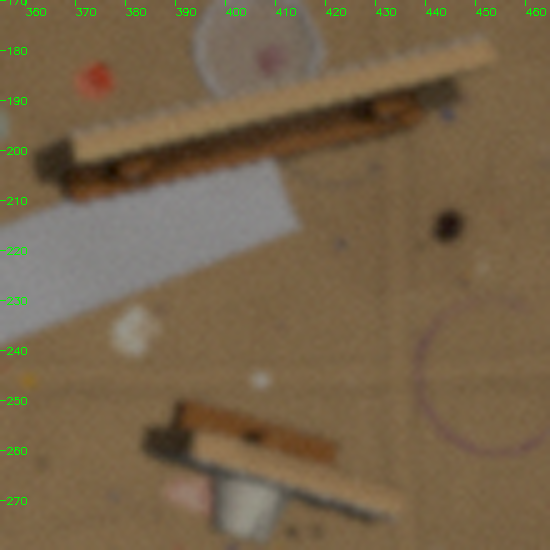

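View pics/s_left.png

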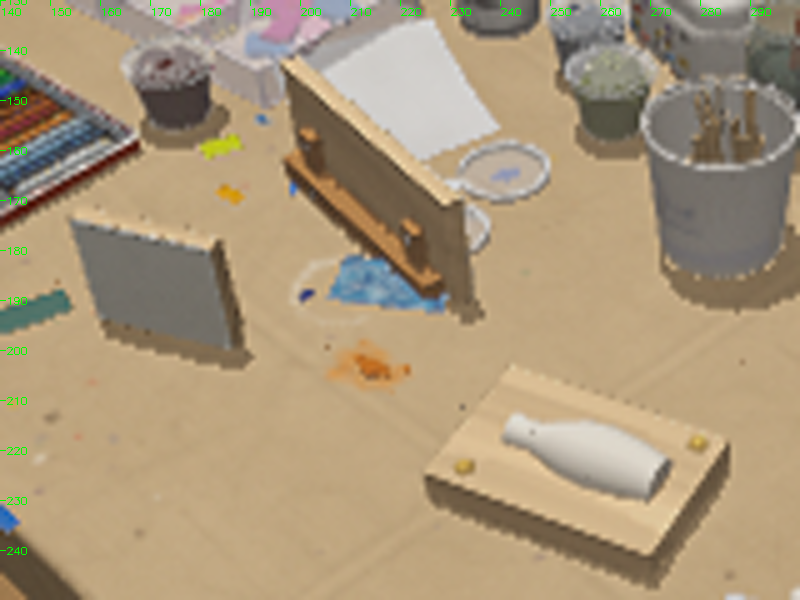

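View pics/s_right.png

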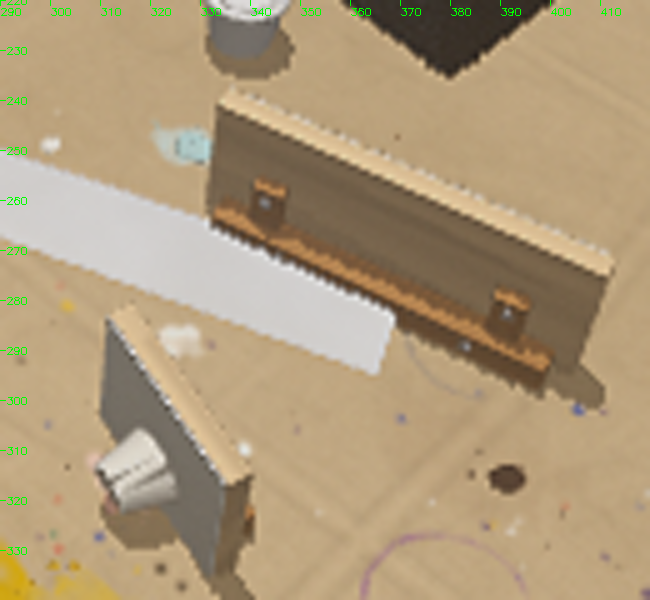

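```bash
cat > fit.py <<'E'
from h import *
from scipy.optimize import least_squares
def model(kind):
    if kind=='pat': return np.array([[-55,80,25],[55,80,25],[55,-80,25],[-55,-80,25]],float)
    L=110 if kind=='long' else 54
    return np.array([[8,L,90],[8,-L,90],[-8,-L,90],[-8,L,90]],float)
def fit(kind,obs,p0):
    # obs: list of (cam, idx, u,v)
    M=model(kind)
    def world(p):
        c,s=np.cos(p[2]),np.sin(p[2]); return M@np.array([[c,s,0],[-s,c,0],[0,0,1]])+[p[0],p[1],0]
    def r(p):
        W=world(p); return np.concatenate([proj(c,W[i])[0]-[u,v] for c,i,u,v in obs])
    o=least_squares(r,p0,loss='soft_l1'); return o.x, r(o.x).reshape(-1,2).round(1)
E
python3 - <<'E'
from fit import *
t=cam('top'); s=cam('scene')
for n,(u,v,z) in dict(bottletop=(278,132,174),cup=(338,160,44),tub=(224,136,106)).items(): print(n,unproj(t,u,v,z).round())
# guess pat own +y at left; own +x -> at world +x (up in top) or so: x=y cross z
def rep(n,k,tp,sp,p0):
    x,r=fit(k,[(t,i,*q) for i,q in tp.items()]+[(s,i,*q) for i,q in sp.items()],p0)
    print(n,x.round(2),'\n',r.tolist())
# pattern: i0=(-x,+y) i1=(+x,+y) i2=(+x,-y) i3=(-x,-y); yaw~0.3 : +y left, +x up
rep('pat','pat',{1:(232.5,219.5),2:(287.5,200.2),3:(301.5,238.7),0:(246,257.5)},{1:(242.5,203.5),0:(225,225),3:(270.5,241),2:(285.5,218.5)},[550,0,.3])
# boards idx: 0 (+x,+y),1(+x,-y),2(-x,-y),3(-x,+y)
rep('L','long',{0:(102.5,194),3:(100.5,199.5),2:(190,207),1:(190.7,201.3)},{3:(197,142.4),2:(228.4,171.4),1:(232.6,170.4),0:(199,141.4)},[650,300,0])
rep('R','long',{0:(368.5,197),3:(369,202.5),2:(451.5,182.3),1:(450,177)},{3:(333.3,240.7),2:(410,274.8),1:(412.5,270.8),0:(337,237.5)},[650,-300,0.2])
# plain: white faces -x world: yaw ~pi. own +y -> world -y (right)
rep('plain','short',{0:(159,263.5),1:(120,283),2:(117,279),3:(156.5,258.5)},{1:(154.5,174.3),0:(182.3,180),3:(183.8,177.4),2:(157,172)},[500,300,3.5])
rep('gate','short',{0:(432,273),1:(391.5,260.5),2:(391.5,256),3:(434.5,269)},{1:(310.5,284),0:(334,317.5),3:(340,313),2:(314.5,281)},[500,-300,3.0])
E
```

```text
bottletop [738.  -7. 174.]
cup [ 699. -167.   44.]
tub [749. 125. 106.]
pat [5.2082e+02 2.0720e+01 3.3000e-01] 
 [[-0.6, 0.1], [1.6, -0.8], [1.8, -0.1], [-0.3, 1.8], [-0.1, -0.9], [-0.6, -0.7], [-0.4, 0.2], [0.7, -0.9]]
L [ 5.9327e+02  3.1835e+02 -1.0000e-01] 
 [[-0.4, -0.7], [0.7, 0.2], [0.6, 0.5], [0.6, -0.2], [-1.9, -0.1], [-0.1, -0.6], [-0.3, -1.4], [-0.1, -0.7]]
R [ 6.1110e+02 -3.3946e+02  2.2000e-01] 
 [[-0.9, -0.2], [0.2, 0.5], [1.7, 0.5], [1.5, -0.3], [-0.9, -0.7], [0.8, -0.1], [0.3, -0.4], [-2.0, -1.2]]
plain [421.44 333.54   3.6 ] 
 [[1.5, 0.1], [-0.2, 1.3], [-0.0, -0.6], [1.2, -0.8], [-1.4, -1.1], [-0.5, -0.3], [0.5, -0.6], [-1.3, -1.6]]
gate [ 423.73 -336.25    2.85] 
 [[1.5, 1.5], [-0.3, 1.8], [1.3, -0.0], [0.5, -0.8], [-0.8, -2.1], [-0.0, -1.3], [-0.3, 0.3], [0.6, -1.6]]
```

```bash
cat >> h.py <<'E'
def wire(c,kind,p):
    B=[]
    def box(x0,x1,y0,y1,z0,z1): B.append([[x,y,z] for x in(x0,x1) for y in(y0,y1) for z in(z0,z1)])
    if kind=='pat': box(-55,55,-80,80,0,25)
    else:
        L=110 if kind=='long' else 54; box(-8,8,-L,L,0,90); b=98 if kind=='long' else 42; box(-26,-8,-b,b,0,20)
    out=[]
    cc,ss=np.cos(p[2]),np.sin(p[2])
    for b in B:
        W=np.array(b,float)@np.array([[cc,ss,0],[-ss,cc,0],[0,0,1]])+[p[0],p[1],0]
        q=proj(c,W)
        for i in range(8):
            for k in (1,2,4):
                if not i&k: out.append((q[i],q[i|k]))
    return out
def over(c,items,x0,y0,w,h,name):
    s=int(min(800//w,600//h)); im=c['image'][y0:y0+h,x0:x0+w,::-1]
    im=cv2.resize(im,None,fx=s,fy=s,interpolation=cv2.INTER_CUBIC)
    for k,p in items:
        for a,b in wire(c,k,p):
            f=lambda q:tuple(int(v) for v in np.round((np.array(q)+.5-[x0,y0])*s))
            cv2.line(im,f(a),f(b),(0,255,0),1,cv2.LINE_AA)
    cv2.imwrite('pics/'+name,im); return im
E
python3 - <<'E'
from fit import *
t=cam('top'); s=cam('scene')
I=[('pat',[520.8,20.7,.33]),('long',[593.3,318.3,-.10]),('long',[611.1,-339.5,.22]),('short',[421.4,333.5,3.60]),('short',[423.7,-336.2,2.85])]
a=[over(t,I,225,190,85,75,'x.png'),over(t,I,95,185,110,100,'x.png'),over(t,I,360,170,100,110,'x.png'),over(s,I,150,130,90,80,'x.png'),over(s,I,220,195,75,60,'x.png'),over(s,I,300,230,120,115,'x.png')]
for k in (0,3):
    c=np.hstack([cv2.resize(q,(int(q.shape[1]*400/q.shape[0]),400)) for q in a[k:k+3]]); print(c.shape); cv2.imwrite(f'pics/ov{k}.png',c)
E
```

```text
(400, 1256, 3)
(400, 1367, 3)
```

View pics/ov0.png

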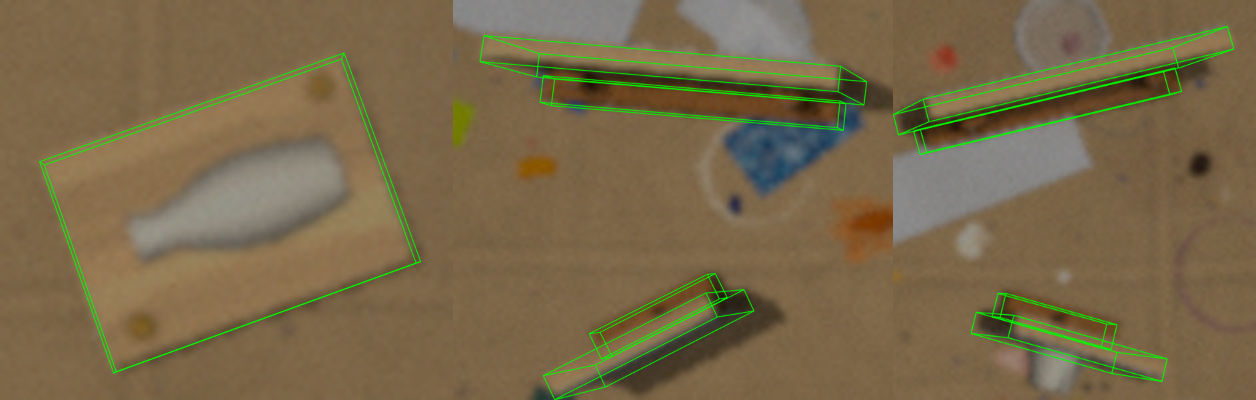

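View pics/ov3.png

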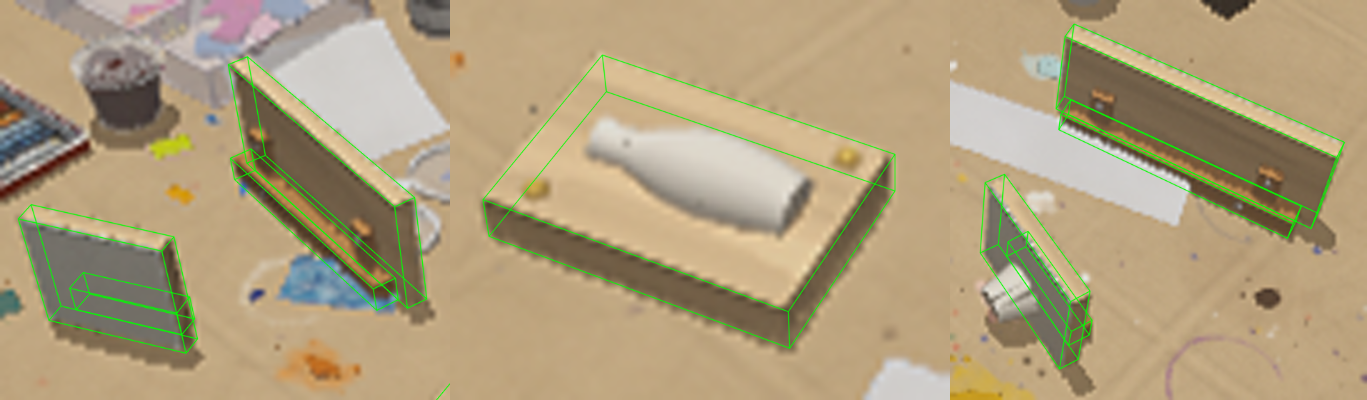

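```bash
cat > go.py <<'E'
import sys
from cell import env
import numpy as np
from scipy.spatial.transform import Rotation as Ro
def rel(x,y,z,psi,st=None,P=None,Rr=None):
    if P is None:
        s=env.state(); P=np.array(s['eef_pos']); Rr=Ro.from_euler('xyz',s['tcp_rot'])
    T=Ro.from_euler('xyz',[np.pi,0,psi])
    d=Rr.inv().apply(np.array([x,y,z])-P); w=(Rr.inv()*T).as_rotvec()/np.radians(6)
    n=max(np.linalg.norm(d)/41.7,np.linalg.norm(w)*6/7.16)
    print('d',d.round(1),'r',w.round(3),'rows',round(n,1))
    return np.array([x,y,z]),T
if __name__=='__main__':
    s=env.state(); print('t',round(s['t'],2),s['eef_pos'].round(1),s['tcp_rot'].round(3),'F',s['ft_force'].round(1),'op',round(s['opening'],3))
    P=R=None
    for a in sys.argv[1:]:
        P,R=rel(*map(float,a.split(',')),P=P,Rr=R)
E
python3 go.py 421.4,333.5,330,2.029 421.4,333.5,245,2.029
```

```text
t 0.4 [246.1 574.5 404.7] [-3.142  0.     2.737] F [ 0.7 -0.1 -0.4] op 1.0
d [-256.  -152.5   74.7] r [-1.00e-03  0.00e+00  6.76e+00] rows 7.4
d [-0. -0. 85.] r [0. 0. 0.] rows 2.0
```

>>> play_rows(increments=[{"dx": -256,"dy": -152.5,"dz": 74.7,"rz": 6.76},{"dx": -256,"dy": -152.5,"dz": 74.7,"rz": 6.76},{"dx": -256,"dy": -152.5,"dz": 74.7,"rz": 6.76},{"dx": -256,"dy": -152.5,"dz": 74.7,"rz": 6.76},{"dx": -256,"dy": -152.5,"dz": 74.7,"rz": 6.76},{"dx": -256,"dy": -152.5,"dz": 74.7,"rz": 6.76},{"dx": -256,"dy": -152.5,"dz": 74.7,"rz": 6.76},{"dx": -256,"dy": -152.5,"dz": 74.7,"rz": 6.76}], fingers=0.6)

```text
invalid input
```

```bash
python3 go.py 421.4,333.5,245,2.029
```

```text
t 0.4 [246.1 574.5 404.7] [-3.142  0.     2.737] F [ 0.7 -0.1 -0.4] op 1.0
d [-256.  -152.5  159.7] r [-1.00e-03  0.00e+00  6.76e+00] rows 8.1
```

>>> play_rows(increments=[{"dx": -32,"dy": -19,"dz": 9,"rx": 0,"ry": 0,"rz": 0.85},{"dx": -64,"dy": -38,"dz": 18,"rx": 0,"ry": 0,"rz": 1.7},{"dx": -96,"dy": -57,"dz": 28,"rx": 0,"ry": 0,"rz": 2.5},{"dx": -128,"dy": -76,"dz": 37,"rx": 0,"ry": 0,"rz": 3.4},{"dx": -160,"dy": -95,"dz": 47,"rx": 0,"ry": 0,"rz": 4.2},{"dx": -192,"dy": -114,"dz": 56,"rx": 0,"ry": 0,"rz": 5.1},{"dx": -224,"dy": -133,"dz": 65,"rx": 0,"ry": 0,"rz": 5.9},{"dx": -256,"dy": -152,"dz": 75,"rx": 0,"ry": 0,"rz": 6.76}], fingers=0.6)

```text
t: 1.07
eef_pos: [422.3, 332.4, 329.6]
tcp_rot: [3.141, -0.0, 2.025]
ft_force: [1.5, -0.4, -0.7]
opening: 0.601
```

```bash
python3 go.py 421.4,333.5,245,2.029
```

```text
t 1.07 [422.3 332.4 329.6] [ 3.141 -0.     2.025] F [ 1.5 -0.4 -0.7] op 0.601
d [ 1.4 -0.4 84.6] r [ 0.006 -0.    -0.039] rows 2.0
```

>>> play_rows(increments=[{"dx": 1.4,"dy": -0.4,"dz": 40,"rx": 0,"ry": 0,"rz": -0.04},{"dx": 1.4,"dy": -0.4,"dz": 84,"rx": 0,"ry": 0,"rz": -0.04},{"dx": 1.4,"dy": -0.4,"dz": 84,"rx": 0,"ry": 0,"rz": -0.04},{"dx": 1.4,"dy": -0.4,"dz": 84,"rx": 0,"ry": 0,"rz": -0.04}])

```text
t: 1.4
eef_pos: [421.4, 333.4, 244.5]
tcp_rot: [-3.138, 0.0, 2.029]
ft_force: [-0.1, 0.2, -0.1]
opening: 0.603
```

>>> play_rows(increments=[{"dx": 0,"dy": 0,"dz": 0,"rx": 0,"ry": 0,"rz": 0},{"dx": 0,"dy": 0,"dz": 0,"rx": 0,"ry": 0,"rz": 0},{"dx": 0,"dy": 0,"dz": 0,"rx": 0,"ry": 0,"rz": 0},{"dx": 0,"dy": 0,"dz": 0,"rx": 0,"ry": 0,"rz": 0},{"dx": 0,"dy": 0,"dz": 0,"rx": 0,"ry": 0,"rz": 0},{"dx": 0,"dy": 0,"dz": 0,"rx": 0,"ry": 0,"rz": 0},{"dx": 0,"dy": 0,"dz": 0,"rx": 0,"ry": 0,"rz": 0},{"dx": 0,"dy": 0,"dz": 0,"rx": 0,"ry": 0,"rz": 0}], fingers=0)

```text
t: 2.07
eef_pos: [421.4, 333.5, 244.8]
tcp_rot: [-3.138, 0.0, 2.029]
ft_force: [-1.7, 0.0, 6.0]
opening: 0.17
```

```bash
python3 - <<'E'
from h import *
t=cam('top'); s=cam('scene')
crop(t,90,200,110,100,'g1t.png'); crop(s,120,110,110,100,'g1s.png')
a=np.hstack([cv2.imread('pics/g1t.png'),cv2.imread('pics/g1s.png')]); cv2.imwrite('pics/g1.png',cv2.resize(a,(800,int(800*a.shape[0]/a.shape[1]))))
E
python3 go.py 421.4,333.5,330,2.029
```

```text
t 2.17 [421.4 333.5 244.8] [-3.138  0.     2.029] F [-0.8 -0.3  6.3] op 0.167
d [ -0.   -0.3 -85.2] r [-0.032  0.002  0.   ] rows 2.0
```

View pics/g1.png

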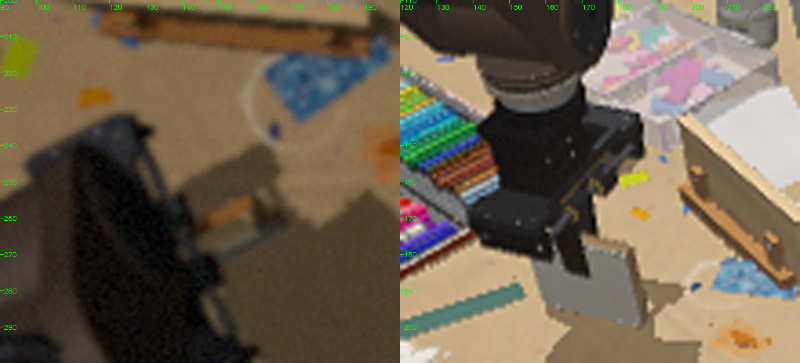

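```bash
python3 go.py 421.4,333.5,340,2.029  485,135,340,1.18 550.3,-65.4,340,.329
```

```text
t 2.17 [421.4 333.5 244.8] [-3.138  0.     2.029] F [-0.8 -0.3  6.3] op 0.167
d [ -0.   -0.3 -95.2] r [-0.032  0.002  0.   ] rows 2.3
d [-206.2  -30.8   -0. ] r [ 0.    -0.     8.107] rows 6.8
d [-160.4  136.7    0. ] r [ 0.    -0.     8.126] rows 6.8
```

>>> play_rows(increments=[{"dx": 0,"dy": 0,"dz": -40,"rx": 0,"ry": 0,"rz": 0},{"dx": 0,"dy": 0,"dz": -80,"rx": 0,"ry": 0,"rz": 0},{"dx": 0,"dy": 0,"dz": -95,"rx": 0,"ry": 0,"rz": 0},{"dx": 0,"dy": 0,"dz": -95,"rx": 0,"ry": 0,"rz": 0}])

```text
t: 2.5
eef_pos: [421.9, 333.8, 343.3]
tcp_rot: [3.139, -0.0, 2.029]
ft_force: [-0.4, 0.3, -1.2]
opening: 0.168
```

>>> play_rows(increments=[{"dx": -26,"dy": -4,"dz": 0,"rx": 0,"ry": 0,"rz": 1.0},{"dx": -54,"dy": -8,"dz": 1,"rx": 0,"ry": 0,"rz": 2.1},{"dx": -82,"dy": -12,"dz": 2,"rx": 0,"ry": 0,"rz": 3.2},{"dx": -110,"dy": -16,"dz": 2,"rx": 0,"ry": 0,"rz": 4.3},{"dx": -138,"dy": -20,"dz": 3,"rx": 0,"ry": 0,"rz": 5.4},{"dx": -165,"dy": -24,"dz": 3,"rx": 0,"ry": 0,"rz": 6.5},{"dx": -187,"dy": -28,"dz": 3,"rx": 0,"ry": 0,"rz": 7.35},{"dx": -206,"dy": -31,"dz": 3,"rx": 0,"ry": 0,"rz": 8.1}])

```text
t: 3.17
eef_pos: [485.4, 133.8, 338.8]
tcp_rot: [-3.141, -0.001, 1.175]
ft_force: [-0.3, 0.7, -0.2]
opening: 0.168
```

```bash
python3 go.py  550.3,-65.4,340,.329
```

```text
t 3.17 [485.4 133.8 338.8] [-3.141e+00 -1.000e-03  1.175e+00] F [-0.3  0.7 -0.2] op 0.168
d [-158.8  136.6   -1.4] r [-6.000e-03 -7.000e-03  8.082e+00] rows 6.8
```

```bash
python3 go.py  552.6,-72,340,.329
```

```text
t 3.17 [485.4 133.8 338.8] [-3.141e+00 -1.000e-03  1.175e+00] F [-0.3  0.7 -0.2] op 0.168
d [-164.   141.3   -1.4] r [-6.000e-03 -7.000e-03  8.082e+00] rows 6.8
```

>>> play_rows(increments=[{"dx": -20,"dy": 17,"dz": 0,"rx": 0,"ry": 0,"rz": 1.0},{"dx": -42,"dy": 36,"dz": 0,"rx": 0,"ry": 0,"rz": 2.1},{"dx": -64,"dy": 56,"dz": 0,"rx": 0,"ry": 0,"rz": 3.2},{"dx": -86,"dy": 75,"dz": -1,"rx": 0,"ry": 0,"rz": 4.3},{"dx": -108,"dy": 95,"dz": -1,"rx": 0,"ry": 0,"rz": 5.4},{"dx": -130,"dy": 115,"dz": -1,"rx": 0,"ry": 0,"rz": 6.5},{"dx": -150,"dy": 132,"dz": -1,"rx": 0,"ry": 0,"rz": 7.4},{"dx": -164,"dy": 143,"dz": -1,"rx": 0,"ry": 0,"rz": 8.08}])

```text
t: 3.83
eef_pos: [554.6, -74.9, 337.9]
tcp_rot: [-3.14, 0.001, 0.323]
ft_force: [0.9, 0.5, -1.1]
opening: 0.164
```

```bash
python3 go.py  552.6,-72,247,.329
```

```text
t 3.83 [554.6 -74.9 337.9] [-3.14e+00  1.00e-03  3.23e-01] F [ 0.9  0.5 -1.1] op 0.164
d [-0.8 -3.2 90.9] r [-0.016  0.011 -0.059] rows 2.2
```

>>> play_rows(increments=[{"dx": -0.8,"dy": -3,"dz": 35,"rx": 0,"ry": 0,"rz": -0.06},{"dx": -0.8,"dy": -3,"dz": 65,"rx": 0,"ry": 0,"rz": -0.06},{"dx": -0.8,"dy": -3,"dz": 80,"rx": 0,"ry": 0,"rz": -0.06},{"dx": -0.8,"dy": -3,"dz": 88,"rx": 0,"ry": 0,"rz": -0.06},{"dx": -0.8,"dy": -3,"dz": 90,"rx": 0,"ry": 0,"rz": -0.06},{"dx": -0.8,"dy": -3,"dz": 90,"rx": 0,"ry": 0,"rz": -0.06}])

```text
t: 4.33
eef_pos: [552.8, -72.2, 247.4]
tcp_rot: [-3.139, 0.002, 0.329]
ft_force: [0.5, -0.3, -0.3]
opening: 0.17
```

```bash
cat > look.py <<'E'
from h import *
import sys
t=cam('top'); s=cam('scene')
n=sys.argv[1]
crop(t,225,185,90,80,n+'t.png'); crop(s,215,180,110,90,n+'s.png')
A=cv2.imread('pics/'+n+'t.png');B=cv2.imread('pics/'+n+'s.png')
B=cv2.resize(B,(int(B.shape[1]*A.shape[0]/B.shape[0]),A.shape[0])); a=np.hstack([A,B]); cv2.imwrite('pics/'+n+'.png',cv2.resize(a,(800,int(800*a.shape[0]/a.shape[1])),interpolation=cv2.INTER_AREA))
E
python3 look.py p1; python3 go.py  550.3,-65.4,246,.329
```

```text
t 4.43 [552.9 -72.1 248.7] [-3.141  0.     0.329] F [ 0.2  0.2 -1.3] op 0.168
d [-0.3 -7.2  2.7] r [-0.01   0.001  0.003] rows 0.2
```

View pics/p1.png

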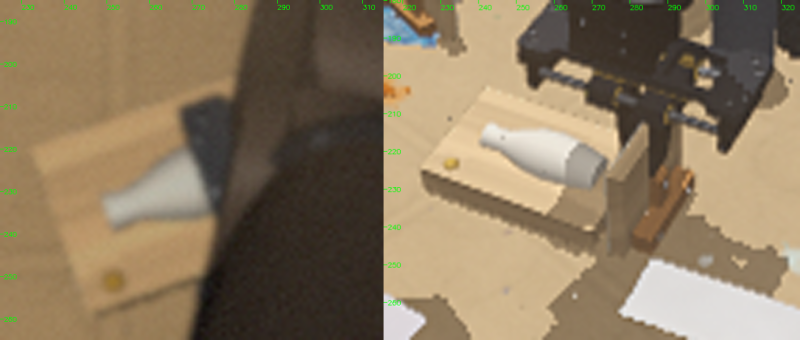

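>>> play_rows(increments=[{"dx": 0,"dy": -1,"dz": 1,"rx": 0,"ry": 0,"rz": 0},{"dx": 0,"dy": -2,"dz": 2,"rx": 0,"ry": 0,"rz": 0},{"dx": 0,"dy": -3,"dz": 2,"rx": 0,"ry": 0,"rz": 0},{"dx": 0,"dy": -4,"dz": 2,"rx": 0,"ry": 0,"rz": 0},{"dx": 0,"dy": -5,"dz": 2,"rx": 0,"ry": 0,"rz": 0},{"dx": 0,"dy": -6,"dz": 2,"rx": 0,"ry": 0,"rz": 0},{"dx": 0,"dy": -6,"dz": 2,"rx": 0,"ry": 0,"rz": 0}])

```text
t: 5.02
eef_pos: [550.9, -66.3, 246.8]
tcp_rot: [-3.141, 0.0, 0.33]
ft_force: [0.1, 0.1, -0.8]
opening: 0.166
```

```bash
python3 look.py p2; python3 go.py  549.7,-63.8,245,.329
```

```text
t 5.12 [551.  -66.4 246.7] [-3.141  0.     0.329] F [ 0.4 -0.2 -1.1] op 0.163
d [-0.4 -2.9  1.7] r [-0.01   0.001  0.004] rows 0.1
```

View pics/p2.png

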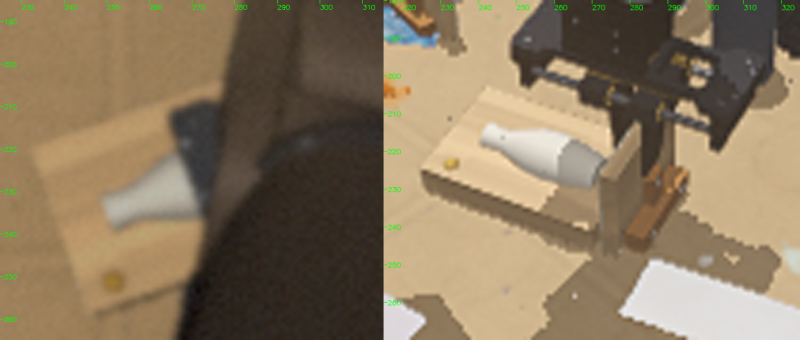

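>>> play_rows(increments=[{"dx": 0,"dy": -1,"dz": 0,"rx": 0,"ry": 0,"rz": 0},{"dx": 0,"dy": -2,"dz": 0,"rx": 0,"ry": 0,"rz": 0},{"dx": 0,"dy": -2.5,"dz": 0,"rx": 0,"ry": 0,"rz": 0},{"dx": 0,"dy": -2.5,"dz": 0,"rx": 0,"ry": 0,"rz": 0}])

```text
t: 5.45
eef_pos: [550.1, -64.0, 246.7]
tcp_rot: [-3.14, 0.0, 0.329]
ft_force: [-0.3, -0.7, -1.6]
opening: 0.167
```

>>> play_rows(increments=[{"dx": 0,"dy": -1,"dz": 0,"rx": 0,"ry": 0,"rz": 0},{"dx": 0,"dy": -1,"dz": 0,"rx": 0,"ry": 0,"rz": 0}])

```text
t: 5.62
eef_pos: [549.8, -62.9, 246.7]
tcp_rot: [-3.14, 0.0, 0.33]
ft_force: [-0.3, 0.2, -0.7]
opening: 0.165
```

>>> play_rows(increments=[{"dx": 0,"dy": -1,"dz": 0,"rx": 0,"ry": 0,"rz": 0},{"dx": 0,"dy": -1,"dz": 0,"rx": 0,"ry": 0,"rz": 0}])

```text
t: 5.78
eef_pos: [549.4, -61.8, 246.7]
tcp_rot: [-3.14, 0.0, 0.33]
ft_force: [1.3, -0.0, -1.9]
opening: 0.165
```

>>> play_rows(increments=[{"dx": 0,"dy": -1,"dz": 0,"rx": 0,"ry": 0,"rz": 0},{"dx": 0,"dy": -1,"dz": 0,"rx": 0,"ry": 0,"rz": 0}])

```text
t: 5.95
eef_pos: [549.1, -61.0, 246.7]
tcp_rot: [-3.141, 0.0, 0.33]
ft_force: [1.8, -3.8, -1.9]
opening: 0.168
```

>>> play_rows(increments=[{"dx": 0,"dy": 1.2,"dz": 0,"rx": 0,"ry": 0,"rz": 0},{"dx": 0,"dy": 1.2,"dz": 1,"rx": 0,"ry": 0,"rz": 0},{"dx": 0,"dy": 1.2,"dz": 1.5,"rx": 0,"ry": 0,"rz": 0},{"dx": 0,"dy": 1.2,"dz": 1.5,"rx": 0,"ry": 0,"rz": 0}])

```text
t: 6.28
eef_pos: [549.5, -62.1, 245.0]
tcp_rot: [-3.141, 0.0, 0.33]
ft_force: [-0.1, 0.1, -0.7]
opening: 0.166
```

>>> play_rows(increments=[{"dx": 0,"dy": 0,"dz": 0,"rx": 0,"ry": 0,"rz": 0},{"dx": 0,"dy": 0,"dz": 0,"rx": 0,"ry": 0,"rz": 0},{"dx": 0,"dy": 0,"dz": 0,"rx": 0,"ry": 0,"rz": 0},{"dx": 0,"dy": 0,"dz": 0,"rx": 0,"ry": 0,"rz": 0},{"dx": 0,"dy": 0,"dz": 0,"rx": 0,"ry": 0,"rz": 0}], fingers=0.5)

```text
t: 6.7
eef_pos: [549.4, -62.1, 245.1]
tcp_rot: [-3.141, 0.0, 0.33]
ft_force: [0.4, -0.2, 0.3]
opening: 0.457
```

>>> play_rows(increments=[{"dx": 0,"dy": 0,"dz": -40,"rx": 0,"ry": 0,"rz": 0},{"dx": 0,"dy": 0,"dz": -80,"rx": 0,"ry": 0,"rz": 0},{"dx": 0,"dy": 0,"dz": -100,"rx": 0,"ry": 0,"rz": 0},{"dx": 0,"dy": 0,"dz": -100,"rx": 0,"ry": 0,"rz": 0}])

```text
t: 7.03
eef_pos: [549.9, -62.2, 349.5]
tcp_rot: [3.139, -0.006, 0.33]
ft_force: [-1.1, 0.1, 0.3]
opening: 0.499
```

```bash
python3 go.py 480,-210,340,.85  423.7,-336.2,340,1.279 423.7,-336.2,245,1.279
```

```text
t 7.03 [549.9 -62.2 349.5] [ 3.139 -0.006  0.33 ] F [-1.1  0.1  0.3] op 0.499
d [-114.   117.2    9.2] r [ 0.043 -0.047 -4.969] rows 4.2
d [-132.   41.    0.] r [ 0.     0.    -4.097] rows 3.4
d [ 0. -0. 95.] r [0. 0. 0.] rows 2.3
```

>>> play_rows(increments=[{"dx": -26,"dy": 27,"dz": 2,"rx": 0,"ry": 0,"rz": -1.15},{"dx": -52,"dy": 55,"dz": 4,"rx": 0,"ry": 0,"rz": -2.3},{"dx": -78,"dy": 82,"dz": 6,"rx": 0,"ry": 0,"rz": -3.4},{"dx": -104,"dy": 109,"dz": 8,"rx": 0,"ry": 0,"rz": -4.55},{"dx": -130,"dy": 136,"dz": 9,"rx": 0,"ry": 0,"rz": -5.7},{"dx": -156,"dy": 164,"dz": 9,"rx": 0,"ry": 0,"rz": -6.8},{"dx": -182,"dy": 191,"dz": 9,"rx": 0,"ry": 0,"rz": -7.95},{"dx": -208,"dy": 218,"dz": 9,"rx": 0,"ry": 0,"rz": -9.06}])

```text
t: 7.7
eef_pos: [424.5, -333.5, 339.3]
tcp_rot: [3.136, -0.002, 1.245]
ft_force: [0.7, -0.7, 0.4]
opening: 0.5
```

```bash
python3 go.py 423.7,-336.2,245,1.279;  python3 - <<'E'
from h import *
t=cam('top'); s=cam('scene')
I=[('pat',[520.8,20.7,.33]),('pat',[520.8-.5,20.7+1.5,.33]),('short',[549.5,-62.1,1.901])]
over(t,I,225,185,95,80,'q1.png');over(s,I,215,185,100,75,'q2.png')
E
```

```text
t 7.7 [ 424.5 -333.5  339.3] [ 3.136e+00 -2.000e-03  1.245e+00] F [ 0.7 -0.7  0.4] op 0.5
d [-3.  -0.4 94.3] r [ 0.055 -0.014 -0.325] rows 2.3
```

View pics/q1.png

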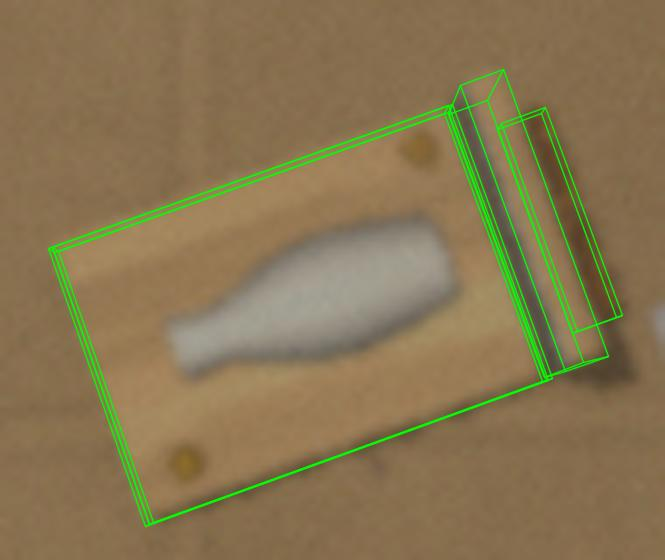

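View pics/q2.png

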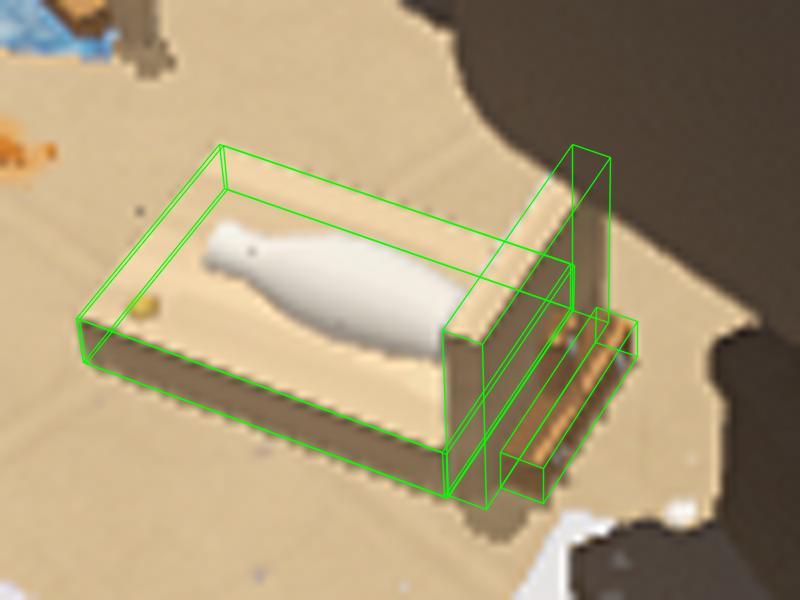

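>>> play_rows(increments=[{"dx": -3,"dy": -0.4,"dz": 35,"rx": 0.05,"ry": 0,"rz": -0.32},{"dx": -3,"dy": -0.4,"dz": 70,"rx": 0.05,"ry": 0,"rz": -0.32},{"dx": -3,"dy": -0.4,"dz": 94,"rx": 0.05,"ry": 0,"rz": -0.32},{"dx": -3,"dy": -0.4,"dz": 94,"rx": 0.05,"ry": 0,"rz": -0.32},{"dx": -3,"dy": -0.4,"dz": 94,"rx": 0.05,"ry": 0,"rz": -0.32}])

```text
t: 8.22
eef_pos: [423.0, -338.4, 244.4]
tcp_rot: [-3.14, -0.002, 1.275]
ft_force: [-0.7, -0.8, 1.0]
opening: 0.501
```

```bash
python3 go.py 423.7,-336.2,245,1.279;python3 - <<'E'
from h import *
t=cam('top'); s=cam('scene')
I=[('pat',[520.8-.5,20.7+1.5,.33]),('short',[549.5,-62.1,1.901])]
over(t,I,225,185,95,80,'q1.png');over(s,I,215,185,100,75,'q2.png'); crop(s,270,230,120,115,'q3.png')
E
```

```text
t 8.22 [ 423.  -338.4  244.4] [-3.140e+00 -2.000e-03  1.275e+00] F [-0.7 -0.8  1. ] op 0.501
d [ 2.3 -0.  -0.6] r [-0.015 -0.02  -0.04 ] rows 0.1
```

View pics/q1.png

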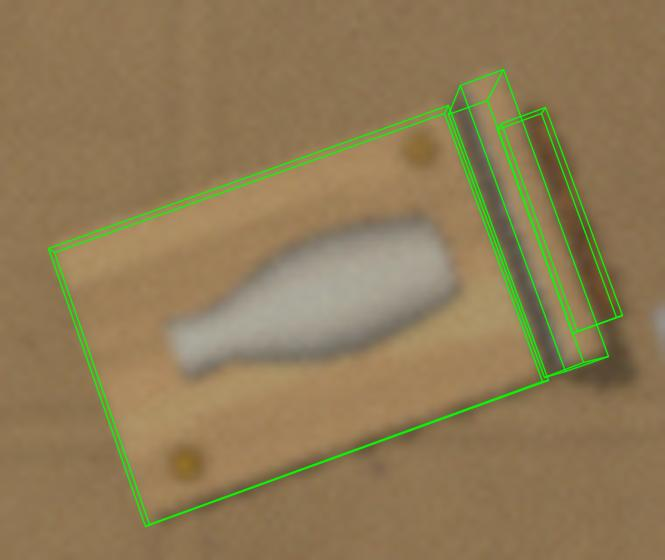

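View pics/q2.png

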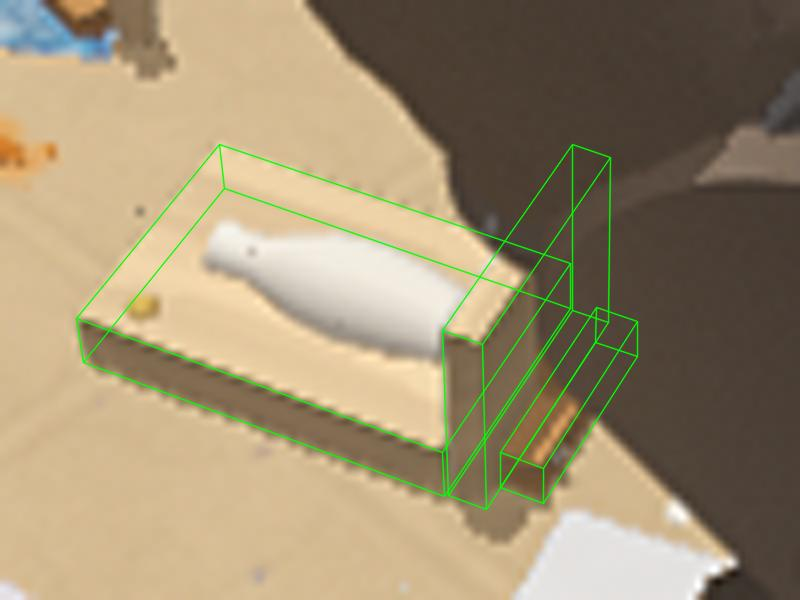

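View pics/q3.png

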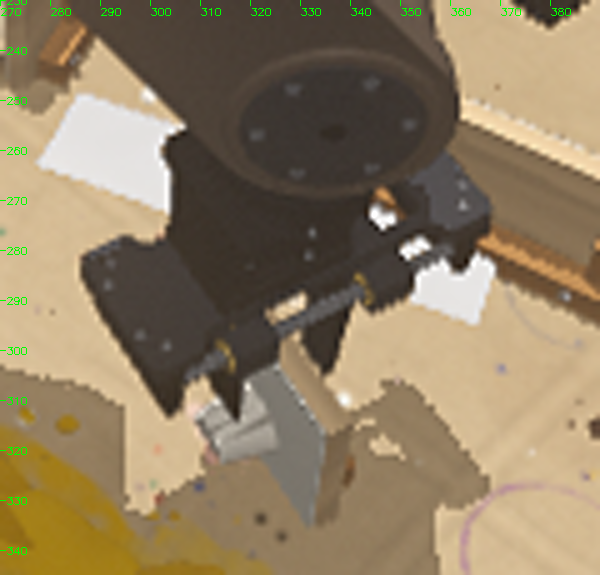

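>>> play_rows(increments=[{"dx": 2.3,"dy": 0,"dz": -0.5,"rx": 0,"ry": 0,"rz": -0.04},{"dx": 2.3,"dy": 0,"dz": -0.5,"rx": 0,"ry": 0,"rz": -0.04},{"dx": 2.3,"dy": 0,"dz": -0.5,"rx": 0,"ry": 0,"rz": -0.04},{"dx": 2.3,"dy": 0,"dz": -0.5,"rx": 0,"ry": 0,"rz": -0.04},{"dx": 2.3,"dy": 0,"dz": -0.5,"rx": 0,"ry": 0,"rz": -0.04},{"dx": 2.3,"dy": 0,"dz": -0.5,"rx": 0,"ry": 0,"rz": -0.04},{"dx": 2.3,"dy": 0,"dz": -0.5,"rx": 0,"ry": 0,"rz": -0.04},{"dx": 2.3,"dy": 0,"dz": -0.5,"rx": 0,"ry": 0,"rz": -0.04}], fingers=0)

```text
t: 8.98
eef_pos: [424.0, -336.5, 247.1]
tcp_rot: [3.139, 0.0, 1.28]
ft_force: [-0.0, 0.8, 5.9]
opening: 0.17
```

```bash
python3 go.py 423.7,-336.2,370,1.279  442,-200,370,1.99 462,-50,370,2.75 488,116,370,3.469
```

```text
t 8.98 [ 424.  -336.5  247.1] [3.139 0.    1.28 ] F [-0.   0.8  5.9] op 0.17
d [ 2.000e-01 -1.000e-01 -1.229e+02] r [0.023 0.002 0.006] rows 2.9
d [135.7 -21.7  -0. ] r [ 0.    0.   -6.79] rows 5.7
d [128.9  79.3   0. ] r [ 0.     0.    -7.257] rows 6.1
d [ 39.3 163.4   0. ] r [-0.     0.    -6.866] rows 5.8
```

>>> play_rows(increments=[{"dx": 0,"dy": 0,"dz": -40,"rx": 0,"ry": 0,"rz": 0},{"dx": 0,"dy": 0,"dz": -80,"rx": 0,"ry": 0,"rz": 0},{"dx": 0,"dy": 0,"dz": -120,"rx": 0,"ry": 0,"rz": 0},{"dx": 0,"dy": 0,"dz": -120,"rx": 0,"ry": 0,"rz": 0}])

```text
t: 9.32
eef_pos: [424.2, -336.9, 373.5]
tcp_rot: [3.131, 0.005, 1.28]
ft_force: [0.4, -1.4, -1.6]
opening: 0.168
```

>>> play_rows(increments=[{"dx": 23,"dy": -3,"dz": 0,"rx": 0,"ry": 0,"rz": -1.13},{"dx": 46,"dy": -7,"dz": 0,"rx": 0,"ry": 0,"rz": -2.26},{"dx": 68,"dy": -11,"dz": 0,"rx": 0,"ry": 0,"rz": -3.4},{"dx": 91,"dy": -14,"dz": 0,"rx": 0,"ry": 0,"rz": -4.5},{"dx": 113,"dy": -18,"dz": 0,"rx": 0,"ry": 0,"rz": -5.7},{"dx": 136,"dy": -22,"dz": 0,"rx": 0,"ry": 0,"rz": -6.8}])

```text
t: 9.82
eef_pos: [442.1, -199.3, 372.0]
tcp_rot: [3.137, 0.01, 1.998]
ft_force: [0.2, -0.7, -1.8]
opening: 0.167
```

>>> play_rows(increments=[{"dx": 21,"dy": 13,"dz": 0,"rx": 0,"ry": 0,"rz": -1.18},{"dx": 42,"dy": 26,"dz": 0,"rx": 0,"ry": 0,"rz": -2.36},{"dx": 63,"dy": 39,"dz": 0,"rx": 0,"ry": 0,"rz": -3.54},{"dx": 84,"dy": 52,"dz": 0,"rx": 0,"ry": 0,"rz": -4.7},{"dx": 105,"dy": 65,"dz": 0,"rx": 0,"ry": 0,"rz": -5.9},{"dx": 129,"dy": 79,"dz": 0,"rx": 0,"ry": 0,"rz": -7.1},{"dx": 129,"dy": 79,"dz": 0,"rx": 0,"ry": 0,"rz": -7.26}])

```text
t: 10.4
eef_pos: [460.4, -46.1, 370.4]
tcp_rot: [-3.138, 0.009, 2.767]
ft_force: [0.4, 0.1, -1.9]
opening: 0.17
```

```bash
python3 go.py 487.2,118.8,345,3.471 487.2,118.8,250,3.471
```

```text
t 10.4 [460.4 -46.1 370.4] [-3.138  0.009  2.767] F [ 0.4  0.1 -1.9] op 0.17
d [ 35.5 163.4  24.5] r [-0.06   0.071 -6.719] rows 5.6
d [-0. -0. 95.] r [0. 0. 0.] rows 2.3
```

>>> play_rows(increments=[{"dx": 6,"dy": 27,"dz": 0,"rx": 0,"ry": 0.0,"rz": -1.12},{"dx": 12,"dy": 54,"dz": 0,"rx": 0,"ry": 0.0,"rz": -2.24},{"dx": 18,"dy": 82,"dz": 4,"rx": -0.05,"ry": 0.05,"rz": -3.36},{"dx": 24,"dy": 109,"dz": 10,"rx": -0.05,"ry": 0.05,"rz": -4.5},{"dx": 30,"dy": 136,"dz": 18,"rx": -0.06,"ry": 0.07,"rz": -5.6},{"dx": 35.5,"dy": 163.4,"dz": 24.5,"rx": -0.06,"ry": 0.07,"rz": -6.72},{"dx": 35.5,"dy": 163.4,"dz": 24.5,"rx": -0.06,"ry": 0.07,"rz": -6.72}])

```text
t: 10.98
eef_pos: [487.6, 121.7, 343.3]
tcp_rot: [3.141, -0.001, -2.804]
ft_force: [-0.9, -0.9, -3.1]
opening: 0.168
```

```bash
python3 go.py 487.2,118.8,250,3.471
```

```text
t 10.98 [487.6 121.7 343.3] [ 3.141e+00 -1.000e-03 -2.804e+00] F [-0.9 -0.9 -3.1] op 0.168
d [ 1.2 -2.7 93.3] r [ 0.008 -0.013  0.082] rows 2.2
```

>>> play_rows(increments=[{"dx": 1,"dy": -2.5,"dz": 30,"rx": 0,"ry": 0,"rz": 0.08},{"dx": 1,"dy": -2.5,"dz": 60,"rx": 0,"ry": 0,"rz": 0.08},{"dx": 1,"dy": -2.5,"dz": 80,"rx": 0,"ry": 0,"rz": 0.08},{"dx": 1,"dy": -2.5,"dz": 92,"rx": 0,"ry": 0,"rz": 0.08},{"dx": 1,"dy": -2.5,"dz": 92,"rx": 0,"ry": 0,"rz": 0.08},{"dx": 1,"dy": -2.5,"dz": 92,"rx": 0,"ry": 0,"rz": 0.08}])

```text
t: 11.48
eef_pos: [487.4, 118.5, 250.9]
tcp_rot: [3.14, -0.003, -2.813]
ft_force: [-0.6, -0.2, -0.4]
opening: 0.17
```

```bash
python3 look.py p3; python3 go.py 490.8,108.3,248,3.471
```

```text
t 11.58 [487.5 118.7 252. ] [ 3.141 -0.    -2.813] F [-0.   0.4 -1.3] op 0.171
d [  0.3 -10.9   4. ] r [ 0.005 -0.004 -0.007] rows 0.3
```

View pics/p3.png

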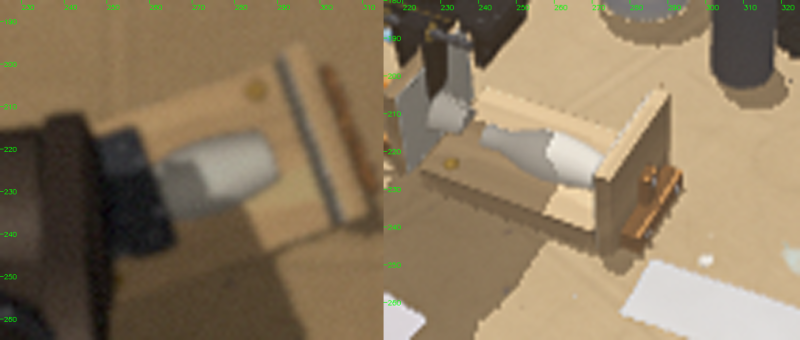

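>>> play_rows(increments=[{"dx": 0.3,"dy": -2,"dz": 0,"rx": 0,"ry": 0,"rz": 0},{"dx": 0.3,"dy": -4,"dz": 1,"rx": 0,"ry": 0,"rz": 0},{"dx": 0.3,"dy": -6,"dz": 2,"rx": 0,"ry": 0,"rz": 0},{"dx": 0.3,"dy": -8,"dz": 3,"rx": 0,"ry": 0,"rz": 0},{"dx": 0.3,"dy": -10,"dz": 3,"rx": 0,"ry": 0,"rz": 0},{"dx": 0.3,"dy": -10,"dz": 3,"rx": 0,"ry": 0,"rz": 0}])

```text
t: 12.08
eef_pos: [490.6, 108.8, 249.0]
tcp_rot: [3.141, -0.0, -2.813]
ft_force: [0.3, -0.7, -2.2]
opening: 0.163
```

```bash
python3 look.py p4; python3 go.py 491.8,105.5,248,3.471
```

```text
t 12.18 [490.5 109.1 249. ] [ 3.141e+00 -1.000e-03 -2.813e+00] F [-0.5 -0.4 -1.5] op 0.168
d [-0.1 -3.8  1. ] r [ 0.006 -0.005 -0.009] rows 0.1
```

View pics/p4.png

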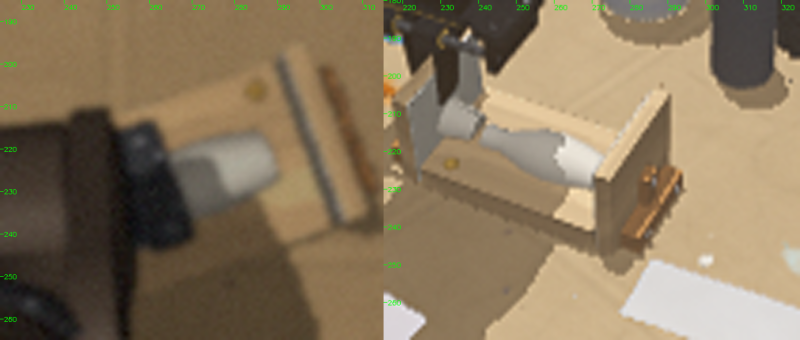

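Creep in to contact.

>>> play_rows(increments=[{"dx": 0,"dy": -1,"dz": 0,"rx": 0,"ry": 0,"rz": 0},{"dx": 0,"dy": -2,"dz": 0.5,"rx": 0,"ry": 0,"rz": 0},{"dx": 0,"dy": -2,"dz": 0.5,"rx": 0,"ry": 0,"rz": 0}])

```text
t: 12.43
eef_pos: [491.2, 107.1, 248.5]
tcp_rot: [3.141, -0.001, -2.813]
ft_force: [-1.0, -0.1, -2.0]
opening: 0.164
```

>>> play_rows(increments=[{"dx": 0,"dy": -1,"dz": 0,"rx": 0,"ry": 0,"rz": 0},{"dx": 0,"dy": -1,"dz": 0,"rx": 0,"ry": 0,"rz": 0}])

```text
t: 12.6
eef_pos: [491.6, 106.1, 248.5]
tcp_rot: [3.141, -0.001, -2.813]
ft_force: [-0.6, -0.1, -1.5]
opening: 0.166
```

>>> play_rows(increments=[{"dx": 0,"dy": -1,"dz": 0,"rx": 0,"ry": 0,"rz": 0},{"dx": 0,"dy": -1,"dz": 0,"rx": 0,"ry": 0,"rz": 0}])

```text
t: 12.77
eef_pos: [491.8, 105.2, 248.4]
tcp_rot: [3.14, -0.001, -2.814]
ft_force: [-0.5, 2.4, -0.8]
opening: 0.169
```

>>> play_rows(increments=[{"dx": 0,"dy": 1.2,"dz": 0,"rx": 0,"ry": 0,"rz": 0},{"dx": 0,"dy": 1.2,"dz": 0.7,"rx": 0,"ry": 0,"rz": 0},{"dx": 0,"dy": 1.2,"dz": 1.4,"rx": 0,"ry": 0,"rz": 0},{"dx": 0,"dy": 1.2,"dz": 1.4,"rx": 0,"ry": 0,"rz": 0}])

```text
t: 13.1
eef_pos: [491.5, 106.3, 247.1]
tcp_rot: [3.141, -0.0, -2.813]
ft_force: [-0.7, 1.2, 1.8]
opening: 0.168
```

>>> play_rows(increments=[{"dx": 0,"dy": 0,"dz": 0,"rx": 0,"ry": 0,"rz": 0},{"dx": 0,"dy": 0,"dz": 0,"rx": 0,"ry": 0,"rz": 0},{"dx": 0,"dy": 0,"dz": 0,"rx": 0,"ry": 0,"rz": 0},{"dx": 0,"dy": 0,"dz": 0,"rx": 0,"ry": 0,"rz": 0},{"dx": 0,"dy": 0,"dz": 0,"rx": 0,"ry": 0,"rz": 0}], fingers=0.5)

```text
t: 13.52
eef_pos: [491.5, 106.3, 247.1]
tcp_rot: [3.141, -0.0, -2.813]
ft_force: [-0.5, -0.2, 0.6]
opening: 0.457
```

>>> play_rows(increments=[{"dx": 0,"dy": 0,"dz": -40,"rx": 0,"ry": 0,"rz": 0},{"dx": 0,"dy": 0,"dz": -80,"rx": 0,"ry": 0,"rz": 0},{"dx": 0,"dy": 0,"dz": -100,"rx": 0,"ry": 0,"rz": 0},{"dx": 0,"dy": 0,"dz": -100,"rx": 0,"ry": 0,"rz": 0}])

```text
t: 13.85
eef_pos: [491.9, 106.4, 351.2]
tcp_rot: [-3.141, 0.006, -2.813]
ft_force: [0.3, -0.1, 0.1]
opening: 0.499
```

```bash
python3 go.py 540,210,345,2.4  593.3,318.3,345,1.471 593.3,318.3,245,1.471
```

```text
t 13.85 [491.9 106.4 351.2] [-3.141  0.006 -2.813] F [ 0.3 -0.1  0.1] op 0.499
d [-78.9  82.6   6.6] r [ 0.026  0.058 10.217] rows 8.6
d [ 33.8 115.9   0. ] r [-0.    -0.     8.871] rows 7.4
d [  0.  -0. 100.] r [0. 0. 0.] rows 2.4
```

>>> play_rows(increments=[{"dx": -10,"dy": 10,"dz": 1,"rx": 0,"ry": 0,"rz": 1.19},{"dx": -20,"dy": 20,"dz": 2,"rx": 0,"ry": 0,"rz": 2.38},{"dx": -30,"dy": 31,"dz": 3,"rx": 0,"ry": 0,"rz": 3.57},{"dx": -40,"dy": 42,"dz": 4,"rx": 0,"ry": 0,"rz": 4.76},{"dx": -50,"dy": 52,"dz": 5,"rx": 0,"ry": 0,"rz": 5.95},{"dx": -60,"dy": 62,"dz": 6,"rx": 0,"ry": 0,"rz": 7.14},{"dx": -70,"dy": 73,"dz": 6,"rx": 0,"ry": 0,"rz": 8.3},{"dx": -79,"dy": 83,"dz": 6,"rx": 0,"ry": 0,"rz": 9.5}])

```text
t: 14.52
eef_pos: [540.2, 211.1, 344.6]
tcp_rot: [3.138, 0.003, 2.47]
ft_force: [0.7, -0.4, -0.3]
opening: 0.502
```

```bash
python3 go.py 593.3,318.3,340,1.471
```

```text
t 14.52 [540.2 211.1 344.6] [3.138e+00 3.000e-03 2.470e+00] F [ 0.7 -0.4 -0.3] op 0.502
d [ 25.1 116.9   5. ] r [0.049 0.01  9.538] rows 8.0
```

>>> play_rows(increments=[{"dx": 3,"dy": 15,"dz": 1,"rx": 0,"ry": 0,"rz": 1.19},{"dx": 6,"dy": 30,"dz": 2,"rx": 0,"ry": 0,"rz": 2.38},{"dx": 9,"dy": 45,"dz": 3,"rx": 0,"ry": 0,"rz": 3.57},{"dx": 12,"dy": 60,"dz": 4,"rx": 0,"ry": 0,"rz": 4.76},{"dx": 15,"dy": 75,"dz": 5,"rx": 0,"ry": 0,"rz": 5.95},{"dx": 18,"dy": 90,"dz": 5,"rx": 0,"ry": 0,"rz": 7.14},{"dx": 22,"dy": 105,"dz": 5,"rx": 0,"ry": 0,"rz": 8.33},{"dx": 25,"dy": 117,"dz": 5,"rx": 0.05,"ry": 0,"rz": 9.5}])

```text
t: 15.18
eef_pos: [593.7, 319.2, 338.7]
tcp_rot: [-3.141, 0.001, 1.47]
ft_force: [0.7, -0.4, -0.6]
opening: 0.499
```

```bash
python3 go.py 593.3,318.3,246,1.471;  python3 - <<'E'
from h import *
t=cam('top'); s=cam('scene')
I=[('pat',[520.8-.5,20.7+1.5,.33]),('short',[549.5,-62.1,1.901]),('short',[491.5,106.3,-1.241])]
a=over(t,I,225,185,95,80,'q1.png');b=over(s,I,200,170,115,85,'q2.png')
b=cv2.resize(b,(int(b.shape[1]*a.shape[0]/b.shape[0]),a.shape[0]));cv2.imwrite('pics/q4.png',np.hstack([a,b]))
E
```

```text
t 15.18 [593.7 319.2 338.7] [-3.141e+00  1.000e-03  1.470e+00] F [ 0.7 -0.4 -0.6] op 0.499
d [-0.8 -0.2 92.7] r [-0.005  0.013 -0.011] rows 2.2
```

View pics/q4.png

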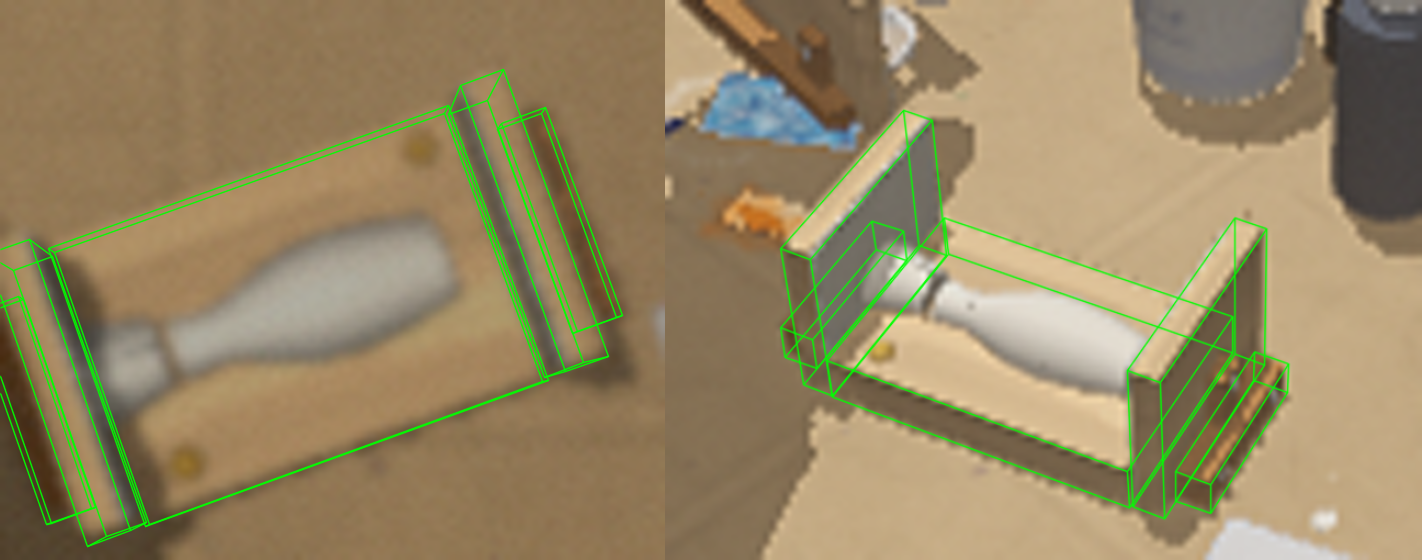

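>>> play_rows(increments=[{"dx": -0.8,"dy": 0,"dz": 35,"rx": 0,"ry": 0,"rz": 0},{"dx": -0.8,"dy": 0,"dz": 70,"rx": 0,"ry": 0,"rz": 0},{"dx": -0.8,"dy": 0,"dz": 92,"rx": 0,"ry": 0,"rz": 0},{"dx": -0.8,"dy": 0,"dz": 92,"rx": 0,"ry": 0,"rz": 0},{"dx": -0.8,"dy": 0,"dz": 92,"rx": 0,"ry": 0,"rz": 0}])

```text
t: 15.7
eef_pos: [593.4, 318.1, 245.8]
tcp_rot: [-3.139, 0.002, 1.477]
ft_force: [0.3, -0.2, 0.1]
opening: 0.502
```

>>> play_rows(increments=[{"dx": 0,"dy": 0,"dz": 0,"rx": 0,"ry": 0,"rz": 0},{"dx": 0,"dy": 0,"dz": 0,"rx": 0,"ry": 0,"rz": 0},{"dx": 0,"dy": 0,"dz": 0,"rx": 0,"ry": 0,"rz": 0},{"dx": 0,"dy": 0,"dz": 0,"rx": 0,"ry": 0,"rz": 0},{"dx": 0,"dy": 0,"dz": 0,"rx": 0,"ry": 0,"rz": 0},{"dx": 0,"dy": 0,"dz": 0,"rx": 0,"ry": 0,"rz": 0},{"dx": 0,"dy": 0,"dz": 0,"rx": 0,"ry": 0,"rz": 0},{"dx": 0,"dy": 0,"dz": 0,"rx": 0,"ry": 0,"rz": 0}], fingers=0)

```text
t: 16.37
eef_pos: [593.5, 318.1, 246.2]
tcp_rot: [-3.14, 0.002, 1.477]
ft_force: [0.2, -0.2, 3.9]
opening: 0.166
```

```bash
python3 go.py 593.3,318.3,380,1.471 449,-2,380,1.901 449,-2,250,1.901
```

```text
t 16.37 [593.5 318.1 246.2] [-3.140e+00  2.000e-03  1.477e+00] F [ 0.2 -0.2  3.9] op 0.166
d [-1.000e-01 -5.000e-01 -1.338e+02] r [-0.019  0.021  0.054] rows 3.2
d [-333.1 -111.7   -0. ] r [ 0.     0.    -4.106] rows 8.4
d [  0.  -0. 130.] r [0. 0. 0.] rows 3.1
```

>>> play_rows(increments=[{"dx": 0,"dy": 0,"dz": -40,"rx": 0,"ry": 0,"rz": 0},{"dx": 0,"dy": 0,"dz": -80,"rx": 0,"ry": 0,"rz": 0},{"dx": 0,"dy": 0,"dz": -120,"rx": 0,"ry": 0,"rz": 0},{"dx": 0,"dy": 0,"dz": -134,"rx": 0,"ry": 0,"rz": 0},{"dx": 0,"dy": 0,"dz": -134,"rx": 0,"ry": 0,"rz": 0}])

```text
t: 16.78
eef_pos: [593.8, 318.4, 384.2]
tcp_rot: [3.138, -0.001, 1.477]
ft_force: [0.0, -0.2, -3.2]
opening: 0.167
```

```bash
python3 go.py 447.4,-2.8,378,1.901
```

```text
t 16.78 [593.8 318.4 384.2] [ 3.138e+00 -1.000e-03  1.477e+00] F [ 0.  -0.2 -3.2] op 0.167
d [-333.6 -115.6    5.5] r [ 0.033 -0.    -4.051] rows 8.5
```

>>> play_rows(increments=[{"dx": -37,"dy": -13,"dz": 0,"rx": 0,"ry": 0,"rz": -0.5},{"dx": -74,"dy": -26,"dz": 1,"rx": 0,"ry": 0,"rz": -1},{"dx": -111,"dy": -39,"dz": 2,"rx": 0,"ry": 0,"rz": -1.5},{"dx": -148,"dy": -51,"dz": 3,"rx": 0,"ry": 0,"rz": -2},{"dx": -185,"dy": -64,"dz": 4,"rx": 0,"ry": 0,"rz": -2.5},{"dx": -222,"dy": -77,"dz": 5,"rx": 0,"ry": 0,"rz": -3},{"dx": -259,"dy": -90,"dz": 5,"rx": 0,"ry": 0,"rz": -3.5},{"dx": -290,"dy": -101,"dz": 5,"rx": 0,"ry": 0,"rz": -4}])

```text
t: 17.45
eef_pos: [464.3, 37.5, 376.8]
tcp_rot: [-3.141, -0.0, 1.898]
ft_force: [0.2, 0.0, -4.0]
opening: 0.17
```

```bash
python3 go.py 447.4,-2.8,345,1.901
```

```text
t 17.45 [464.3  37.5 376.8] [-3.141 -0.     1.898] F [ 0.2  0.  -4. ] op 0.17
d [-32.8 -28.9  31.8] r [-0.001 -0.005 -0.026] rows 1.3
```

>>> play_rows(increments=[{"dx": -16,"dy": -15,"dz": 5,"rx": 0,"ry": 0,"rz": 0},{"dx": -33,"dy": -29,"dz": 15,"rx": 0,"ry": 0,"rz": 0},{"dx": -33,"dy": -29,"dz": 35,"rx": 0,"ry": 0,"rz": 0},{"dx": -33,"dy": -29,"dz": 55,"rx": 0,"ry": 0,"rz": 0},{"dx": -33,"dy": -29,"dz": 65,"rx": 0,"ry": 0,"rz": 0}])

```text
t: 17.87
eef_pos: [446.3, -3.4, 308.7]
tcp_rot: [-3.137, -0.003, 1.897]
ft_force: [0.6, 0.5, -2.6]
opening: 0.166
```

```bash
python3 go.py 447.4,-2.8,249,1.901; python3 look.py p5
```

```text
t 17.87 [446.3  -3.4 308.7] [-3.137e+00 -3.000e-03  1.897e+00] F [ 0.6  0.5 -2.6] op 0.166
d [ 0.1  1.4 59.7] r [-0.041 -0.026 -0.037] rows 1.4
```

View pics/p5.png

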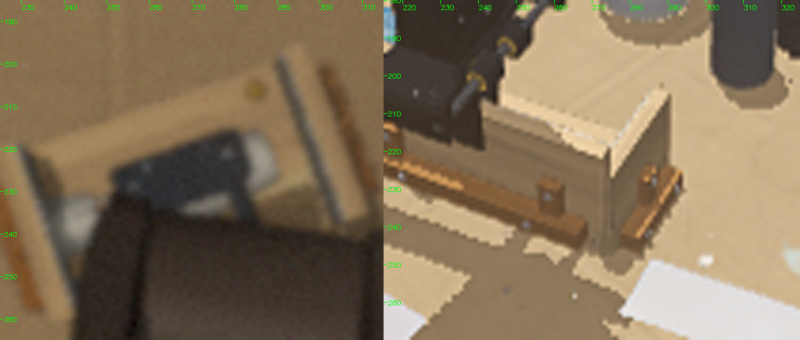

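>>> play_rows(increments=[{"dx": 0,"dy": 1,"dz": 25,"rx": 0,"ry": 0,"rz": -0.03},{"dx": 0,"dy": 1,"dz": 45,"rx": 0,"ry": 0,"rz": -0.03},{"dx": 0,"dy": 1,"dz": 57,"rx": 0,"ry": 0,"rz": -0.03},{"dx": 0,"dy": 1,"dz": 59,"rx": 0,"ry": 0,"rz": -0.03},{"dx": 0,"dy": 1,"dz": 59,"rx": 0,"ry": 0,"rz": -0.03}])

```text
t: 18.38
eef_pos: [447.2, -2.6, 249.7]
tcp_rot: [-3.135, -0.004, 1.901]
ft_force: [0.1, -0.9, -3.4]
opening: 0.166
```

```bash
python3 go.py 457.9,.8,248,1.901; python3 look.py p6
```

```text
t 18.38 [447.2  -2.6 249.7] [-3.135 -0.004  1.901] F [ 0.1 -0.9 -3.4] op 0.166
d [-0.3 11.2  1.6] r [-0.067 -0.04   0.002] rows 0.3
```

View pics/p6.png

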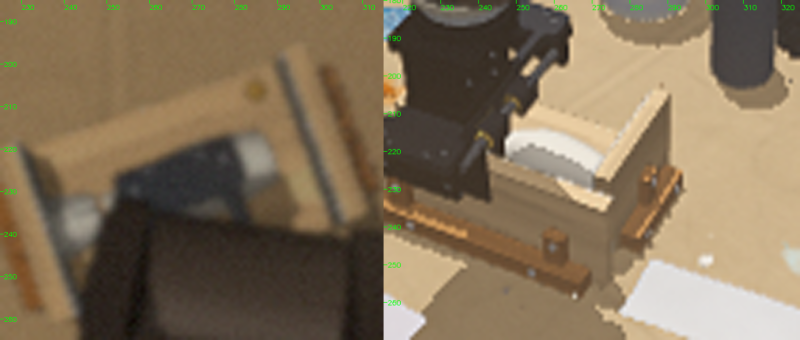

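>>> play_rows(increments=[{"dx": -0.3,"dy": 2,"dz": 0.5,"rx": -0.06,"ry": -0.04,"rz": 0},{"dx": -0.3,"dy": 4,"dz": 0.5,"rx": -0.06,"ry": -0.04,"rz": 0},{"dx": -0.3,"dy": 6,"dz": 0.8,"rx": -0.06,"ry": -0.04,"rz": 0},{"dx": -0.3,"dy": 8,"dz": 0.8,"rx": -0.06,"ry": -0.04,"rz": 0},{"dx": -0.3,"dy": 9.5,"dz": 0.8,"rx": -0.06,"ry": -0.04,"rz": 0},{"dx": -0.3,"dy": 9.5,"dz": 0.8,"rx": -0.06,"ry": -0.04,"rz": 0}])

```text
t: 18.98
eef_pos: [456.8, 0.3, 250.0]
tcp_rot: [3.14, 0.001, 1.901]
ft_force: [-0.3, -0.6, -3.7]
opening: 0.168
```

>>> play_rows(increments=[{"dx": 0,"dy": 1,"dz": 0,"rx": 0,"ry": 0,"rz": 0},{"dx": 0,"dy": 2,"dz": 0,"rx": 0,"ry": 0,"rz": 0},{"dx": 0,"dy": 2,"dz": 0,"rx": 0,"ry": 0,"rz": 0}])

```text
t: 19.23
eef_pos: [458.9, 1.0, 250.0]
tcp_rot: [3.14, 0.001, 1.901]
ft_force: [0.1, 0.2, -3.9]
opening: 0.167
```

>>> play_rows(increments=[{"dx": 0,"dy": 1,"dz": 0,"rx": 0,"ry": 0,"rz": 0},{"dx": 0,"dy": 1,"dz": 0,"rx": 0,"ry": 0,"rz": 0}])

```text
t: 19.4
eef_pos: [459.9, 1.3, 250.0]
tcp_rot: [3.14, 0.001, 1.901]
ft_force: [-0.6, -1.6, -3.3]
opening: 0.164
```

>>> play_rows(increments=[{"dx": 0,"dy": 1,"dz": 1,"rx": 0,"ry": 0,"rz": 0},{"dx": 0,"dy": 1,"dz": 2,"rx": 0,"ry": 0,"rz": 0},{"dx": 0,"dy": 1,"dz": 2.5,"rx": 0,"ry": 0,"rz": 0}])

```text
t: 19.65
eef_pos: [460.9, 1.6, 247.3]
tcp_rot: [3.14, 0.001, 1.901]
ft_force: [-0.5, 0.2, -2.9]
opening: 0.165
```

>>> play_rows(increments=[{"dx": 0,"dy": 1,"dz": 0,"rx": 0,"ry": 0,"rz": 0},{"dx": 0,"dy": 1,"dz": 0,"rx": 0,"ry": 0,"rz": 0}])

```text
t: 19.82
eef_pos: [461.6, 1.9, 247.2]
tcp_rot: [3.141, 0.001, 1.901]
ft_force: [-2.1, -1.5, -3.5]
opening: 0.167
```

>>> play_rows(increments=[{"dx": 0,"dy": -1,"dz": 0.3,"rx": 0,"ry": 0,"rz": 0},{"dx": 0,"dy": -1,"dz": 0.8,"rx": 0,"ry": 0,"rz": 0},{"dx": 0,"dy": -1,"dz": 1.2,"rx": 0,"ry": 0,"rz": 0},{"dx": 0,"dy": -1,"dz": 1.2,"rx": 0,"ry": 0,"rz": 0}])

```text
t: 20.15
eef_pos: [460.6, 1.8, 246.2]
tcp_rot: [3.141, 0.001, 1.901]
ft_force: [-2.4, 3.8, 5.0]
opening: 0.167
```

>>> play_rows(increments=[{"dx": 0,"dy": 0,"dz": 0,"rx": 0,"ry": 0,"rz": 0},{"dx": 0,"dy": 0,"dz": 0,"rx": 0,"ry": 0,"rz": 0},{"dx": 0,"dy": 0,"dz": 0,"rx": 0,"ry": 0,"rz": 0},{"dx": 0,"dy": 0,"dz": 0,"rx": 0,"ry": 0,"rz": 0},{"dx": 0,"dy": 0,"dz": 0,"rx": 0,"ry": 0,"rz": 0}], fingers=0.5)

```text
t: 20.57
eef_pos: [460.7, 1.7, 246.2]
tcp_rot: [3.141, 0.001, 1.901]
ft_force: [1.1, -0.1, 0.8]
opening: 0.458
```

>>> play_rows(increments=[{"dx": 0,"dy": 0,"dz": -40,"rx": 0,"ry": 0,"rz": 0},{"dx": 0,"dy": 0,"dz": -80,"rx": 0,"ry": 0,"rz": 0},{"dx": 0,"dy": 0,"dz": -120,"rx": 0,"ry": 0,"rz": 0},{"dx": 0,"dy": 0,"dz": -120,"rx": 0,"ry": 0,"rz": 0}])

```text
t: 20.9
eef_pos: [461.2, 1.8, 372.2]
tcp_rot: [3.132, 0.005, 1.901]
ft_force: [-0.1, 0.8, -0.2]
opening: 0.499
```

```bash
python3 go.py 475,-90,360,0.9 535,-210,360,-.1 580,-290,360,-.9 611.1,-339.5,350,-1.351
```

```text
t 20.9 [461.2   1.8 372.2] [3.132 0.005 1.901] F [-0.1  0.8 -0.2] op 0.499
d [-91.2 -16.8  12.5] r [0.107 0.    9.561] rows 8.0
d [-56.7 121.6   0. ] r [ 0.    -0.     9.549] rows 8.0
d [52.8 75.1  0. ] r [ 0.    -0.     7.639] rows 6.4
d [58.1  6.4 10. ] r [ 0.    -0.     4.307] rows 3.6
```

>>> play_rows(increments=[{"dx": -11,"dy": -2,"dz": 1,"rx": 0,"ry": 0,"rz": 1.19},{"dx": -22,"dy": -4,"dz": 3,"rx": 0,"ry": 0,"rz": 2.38},{"dx": -34,"dy": -6,"dz": 5,"rx": 0,"ry": 0,"rz": 3.57},{"dx": -46,"dy": -8,"dz": 7,"rx": 0,"ry": 0,"rz": 4.76},{"dx": -57,"dy": -10,"dz": 9,"rx": 0,"ry": 0,"rz": 5.95},{"dx": -69,"dy": -13,"dz": 11,"rx": 0,"ry": 0,"rz": 7.14},{"dx": -80,"dy": -15,"dz": 12,"rx": 0,"ry": 0,"rz": 8.33},{"dx": -91,"dy": -17,"dz": 12,"rx": 0,"ry": 0,"rz": 9.5}])

```text
t: 21.57
eef_pos: [474.7, -90.5, 360.2]
tcp_rot: [3.133, -0.005, 0.9]
ft_force: [-0.6, 0.9, 0.0]
opening: 0.503
```

>>> play_rows(increments=[{"dx": -7,"dy": 15,"dz": 0,"rx": 0,"ry": 0,"rz": 1.19},{"dx": -14,"dy": 30,"dz": 0,"rx": 0,"ry": 0,"rz": 2.38},{"dx": -21,"dy": 45,"dz": 0,"rx": 0,"ry": 0,"rz": 3.57},{"dx": -28,"dy": 60,"dz": 0,"rx": 0,"ry": 0,"rz": 4.76},{"dx": -35,"dy": 75,"dz": 0,"rx": 0,"ry": 0,"rz": 5.95},{"dx": -42,"dy": 90,"dz": 0,"rx": 0,"ry": 0,"rz": 7.14},{"dx": -49,"dy": 105,"dz": 0,"rx": 0,"ry": 0,"rz": 8.33},{"dx": -56,"dy": 121,"dz": 0,"rx": 0,"ry": 0,"rz": 9.5}])

```text
t: 22.23
eef_pos: [534.9, -210.3, 360.9]
tcp_rot: [3.141, -0.01, -0.1]
ft_force: [0.1, 0.5, 1.0]
opening: 0.499
```

```bash
python3 go.py 580,-290,360,-.9 611.1,-339.5,350,-1.351; python3 go.py 611.1,-339.5,350,-1.351; python3 - <<'E'
from h import *
t=cam('top'); s=cam('scene')
I=[('pat',[520.8-.5,20.7+1.5,.33]),('short',[549.5,-62.1,1.901]),('short',[491.5,106.3,-1.241]),('long',[460.7,1.7,.33])]
a=over(t,I,215,185,105,90,'q1.png');b=over(s,I,190,170,125,95,'q2.png')
b=cv2.resize(b,(int(b.shape[1]*a.shape[0]/b.shape[0]),a.shape[0]));cv2.imwrite('pics/q5.png',np.hstack([a,b]))
E
```

```text
t 22.23 [ 534.9 -210.3  360.9] [ 3.141 -0.01  -0.1  ] F [0.1 0.5 1. ] op 0.499
d [52.8 74.8  1.5] r [-0.032 -0.094  7.642] rows 6.4
d [58.1  6.4 10. ] r [ 0.    -0.     4.307] rows 3.6
t 22.23 [ 534.9 -210.3  360.9] [ 3.141 -0.01  -0.1  ] F [0.1 0.5 1. ] op 0.499
d [ 88.6 121.   11.9] r [-0.055 -0.088 11.949] rows 10.0
```

View pics/q5.png

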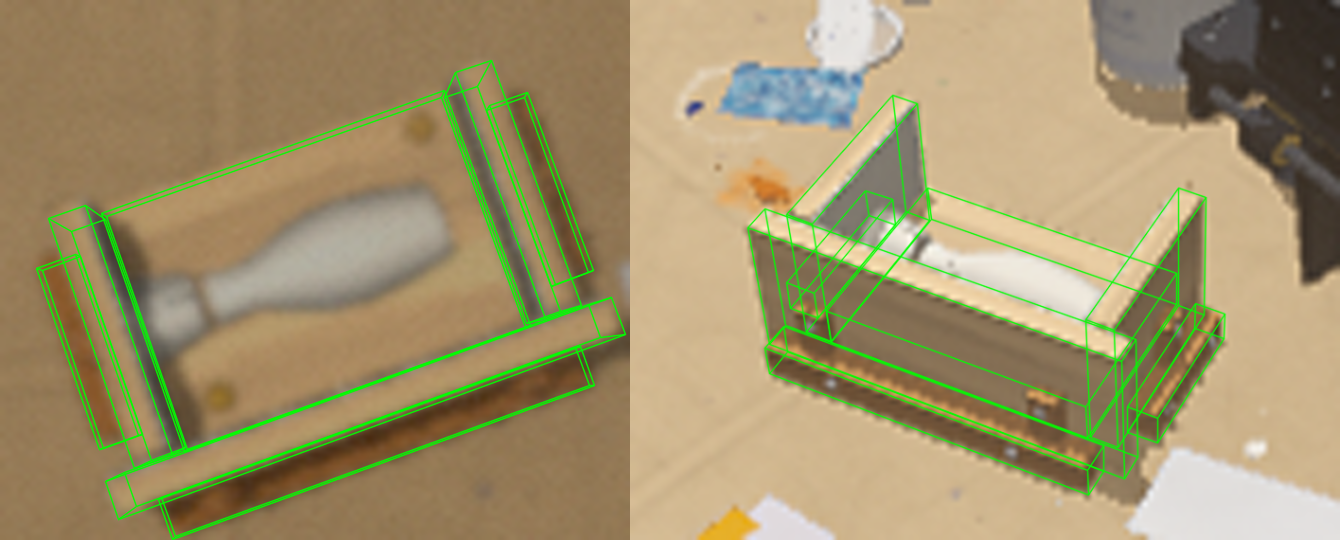

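>>> play_rows(increments=[{"dx": 8,"dy": 12,"dz": 1,"rx": 0,"ry": 0,"rz": 1.19},{"dx": 17,"dy": 24,"dz": 2,"rx": 0,"ry": 0,"rz": 2.38},{"dx": 26,"dy": 36,"dz": 3,"rx": 0,"ry": 0,"rz": 3.57},{"dx": 35,"dy": 48,"dz": 4,"rx": 0,"ry": 0,"rz": 4.76},{"dx": 44,"dy": 60,"dz": 5,"rx": 0,"ry": 0,"rz": 5.95},{"dx": 53,"dy": 72,"dz": 6,"rx": 0,"ry": 0,"rz": 7.14},{"dx": 62,"dy": 84,"dz": 7,"rx": 0,"ry": 0,"rz": 8.33},{"dx": 71,"dy": 97,"dz": 9,"rx": 0,"ry": 0,"rz": 9.5}])

```text
t: 23.0
eef_pos: [596.7, -314.8, 352.5]
tcp_rot: [-3.133, -0.007, -1.097]
ft_force: [1.2, 0.4, 0.4]
opening: 0.5
```

```bash
python3 go.py 611.1,-339.5,345,-1.351;python3 go.py 611.1,-339.5,246,-1.351
```

```text
t 23.0 [ 596.7 -314.8  352.5] [-3.133 -0.007 -1.097] F [1.2 0.4 0.4] op 0.5
d [28.5 -1.4  7.7] r [-0.089 -0.053  2.429] rows 2.0
t 23.0 [ 596.7 -314.8  352.5] [-3.133 -0.007 -1.097] F [1.2 0.4 0.4] op 0.5
d [ 27.8  -0.6 106.7] r [-0.089 -0.053  2.429] rows 2.6
```

>>> play_rows(increments=[{"dx": 14,"dy": -1,"dz": 3,"rx": 0,"ry": 0,"rz": 1.2},{"dx": 28,"dy": -1,"dz": 10,"rx": -0.08,"ry": -0.05,"rz": 2.4},{"dx": 28,"dy": -1,"dz": 20,"rx": -0.08,"ry": -0.05,"rz": 2.43},{"dx": 28,"dy": -1,"dz": 50,"rx": -0.08,"ry": -0.05,"rz": 2.43},{"dx": 28,"dy": -1,"dz": 85,"rx": -0.08,"ry": -0.05,"rz": 2.43},{"dx": 27.8,"dy": -0.6,"dz": 106.5,"rx": -0.08,"ry": -0.05,"rz": 2.43},{"dx": 27.8,"dy": -0.6,"dz": 106.5,"rx": -0.08,"ry": -0.05,"rz": 2.43},{"dx": 27.8,"dy": -0.6,"dz": 106.5,"rx": -0.08,"ry": -0.05,"rz": 2.43}])

```text
t: 23.67
eef_pos: [610.9, -338.8, 245.4]
tcp_rot: [3.141, 0.002, -1.347]
ft_force: [0.9, -0.8, 1.0]
opening: 0.497
```

>>> play_rows(increments=[{"dx": 0,"dy": 0,"dz": 0,"rx": 0,"ry": 0,"rz": 0},{"dx": 0,"dy": 0,"dz": 0,"rx": 0,"ry": 0,"rz": 0},{"dx": 0,"dy": 0,"dz": 0,"rx": 0,"ry": 0,"rz": 0},{"dx": 0,"dy": 0,"dz": 0,"rx": 0,"ry": 0,"rz": 0},{"dx": 0,"dy": 0,"dz": 0,"rx": 0,"ry": 0,"rz": 0},{"dx": 0,"dy": 0,"dz": 0,"rx": 0,"ry": 0,"rz": 0},{"dx": 0,"dy": 0,"dz": 0,"rx": 0,"ry": 0,"rz": 0},{"dx": 0,"dy": 0,"dz": 0,"rx": 0,"ry": 0,"rz": 0}], fingers=0)

```text
t: 24.33
eef_pos: [610.9, -338.8, 246.1]
tcp_rot: [3.141, 0.001, -1.348]
ft_force: [-1.2, 1.0, 6.4]
opening: 0.165
```

```bash
python3 go.py 611.1,-339.5,246,-1.351 
```

```text
t 24.33 [ 610.9 -338.8  246.1] [ 3.141e+00  1.000e-03 -1.348e+00] F [-1.2  1.   6.4] op 0.165
d [ 0.7 -0.   0.1] r [0.002 0.011 0.032] rows 0.0
```

>>> play_rows(increments=[{"dx": 0,"dy": 0,"dz": -40,"rx": 0,"ry": 0,"rz": 0},{"dx": 0,"dy": 0,"dz": -80,"rx": 0,"ry": 0,"rz": 0},{"dx": 0,"dy": 0,"dz": -120,"rx": 0,"ry": 0,"rz": 0},{"dx": 0,"dy": 0,"dz": -145,"rx": 0,"ry": 0,"rz": 0},{"dx": 0,"dy": 0,"dz": -145,"rx": 0,"ry": 0,"rz": 0}])

```text
t: 24.75
eef_pos: [611.2, -339.0, 397.1]
tcp_rot: [-3.136, -0.005, -1.347]
ft_force: [-0.1, -0.6, -2.6]
opening: 0.164
```

```bash
python3 go.py 588,-235,390,-.353 572,-130,390,.642 575,-35,390,1.637 592.2,46.8,390,1.901 
```

```text
t 24.75 [ 611.2 -339.   397.1] [-3.136 -0.005 -1.347] F [-0.1 -0.6 -2.6] op 0.164
d [-106.6   -0.4    6.5] r [-0.025 -0.072 -9.495] rows 8.0
d [-51.3 -93.   -0. ] r [ 0.     0.    -9.502] rows 8.0
d [ 59.3 -74.3  -0. ] r [ 0.     0.    -9.502] rows 8.0
d [80.5 22.6  0. ] r [ 0.     0.    -2.521] rows 2.1
```

>>> play_rows(increments=[{"dx": -13,"dy": 0,"dz": 1,"rx": 0,"ry": 0,"rz": -1.19},{"dx": -26,"dy": 0,"dz": 2,"rx": 0,"ry": 0,"rz": -2.38},{"dx": -40,"dy": 0,"dz": 3,"rx": 0,"ry": 0,"rz": -3.57},{"dx": -53,"dy": 0,"dz": 4,"rx": 0,"ry": 0,"rz": -4.76},{"dx": -66,"dy": 0,"dz": 5,"rx": 0,"ry": 0,"rz": -5.95},{"dx": -80,"dy": 0,"dz": 6,"rx": 0,"ry": 0,"rz": -7.14},{"dx": -93,"dy": 0,"dz": 6,"rx": 0,"ry": 0,"rz": -8.33},{"dx": -106,"dy": 0,"dz": 6,"rx": 0,"ry": 0,"rz": -9.5}])

```text
t: 25.42
eef_pos: [587.4, -235.0, 388.7]
tcp_rot: [3.141, -0.005, -0.346]
ft_force: [0.2, -0.3, -2.7]
opening: 0.167
```

>>> play_rows(increments=[{"dx": -6,"dy": -12,"dz": 0,"rx": 0,"ry": 0,"rz": -1.19},{"dx": -13,"dy": -23,"dz": 0,"rx": 0,"ry": 0,"rz": -2.38},{"dx": -19,"dy": -35,"dz": 0,"rx": 0,"ry": 0,"rz": -3.57},{"dx": -26,"dy": -46,"dz": 0,"rx": 0,"ry": 0,"rz": -4.76},{"dx": -32,"dy": -58,"dz": 0,"rx": 0,"ry": 0,"rz": -5.95},{"dx": -38,"dy": -70,"dz": 0,"rx": 0,"ry": 0,"rz": -7.14},{"dx": -45,"dy": -82,"dz": 0,"rx": 0,"ry": 0,"rz": -8.33},{"dx": -51,"dy": -93,"dz": 0,"rx": 0,"ry": 0,"rz": -9.5}])

```text
t: 26.08
eef_pos: [570.5, -129.4, 386.7]
tcp_rot: [3.139, -0.0, 0.654]
ft_force: [0.7, -0.4, -2.4]
opening: 0.17
```

>>> play_rows(increments=[{"dx": 7,"dy": -9,"dz": 0,"rx": 0,"ry": 0,"rz": -1.19},{"dx": 15,"dy": -18,"dz": 0,"rx": 0,"ry": 0,"rz": -2.38},{"dx": 22,"dy": -27,"dz": 0,"rx": 0,"ry": 0,"rz": -3.57},{"dx": 30,"dy": -37,"dz": 0,"rx": 0,"ry": 0,"rz": -4.76},{"dx": 37,"dy": -46,"dz": 0,"rx": 0,"ry": 0,"rz": -5.95},{"dx": 44,"dy": -55,"dz": 0,"rx": 0,"ry": 0,"rz": -7.14},{"dx": 52,"dy": -65,"dz": 0,"rx": 0,"ry": 0,"rz": -8.33},{"dx": 59,"dy": -74,"dz": 0,"rx": 0,"ry": 0,"rz": -9.5}])

```text
t: 26.75
eef_pos: [572.1, -34.1, 384.9]
tcp_rot: [-3.141, 0.001, 1.654]
ft_force: [0.7, 0.6, -3.1]
opening: 0.166
```

```bash
python3 go.py 592.2,46.8,375,1.901 
```

```text
t 26.75 [572.1 -34.1 384.9] [-3.141e+00  1.000e-03  1.654e+00] F [ 0.7  0.6 -3.1] op 0.166
d [79.  26.7  9.8] r [-0.01   0.009 -2.361] rows 2.0
```

>>> play_rows(increments=[{"dx": 25,"dy": 8,"dz": 2,"rx": 0,"ry": 0,"rz": -0.8},{"dx": 50,"dy": 17,"dz": 5,"rx": 0,"ry": 0,"rz": -1.6},{"dx": 70,"dy": 24,"dz": 8,"rx": 0,"ry": 0,"rz": -2.2},{"dx": 79,"dy": 27,"dz": 10,"rx": 0,"ry": 0,"rz": -2.36},{"dx": 79,"dy": 27,"dz": 10,"rx": 0,"ry": 0,"rz": -2.36}])

```text
t: 27.17
eef_pos: [592.5, 48.4, 373.1]
tcp_rot: [-3.138, -0.0, 1.903]
ft_force: [-1.0, -0.1, -2.4]
opening: 0.164
```

```bash
python3 go.py 592.2,46.8,250,1.901 
```

```text
t 27.17 [592.5  48.4 373.1] [-3.138 -0.     1.903] F [-1.  -0.1 -2.4] op 0.164
d [ -1.5  -0.4 123.1] r [-0.033 -0.002  0.018] rows 3.0
```

>>> play_rows(increments=[{"dx": -1.5,"dy": 0,"dz": 20,"rx": 0,"ry": 0,"rz": 0.02},{"dx": -1.5,"dy": 0,"dz": 40,"rx": 0,"ry": 0,"rz": 0.02},{"dx": -1.5,"dy": 0,"dz": 60,"rx": 0,"ry": 0,"rz": 0.02},{"dx": -1.5,"dy": 0,"dz": 70,"rx": 0,"ry": 0,"rz": 0.02},{"dx": -1.5,"dy": 0,"dz": 70,"rx": 0,"ry": 0,"rz": 0.02}])

```text
t: 27.58
eef_pos: [592.3, 46.0, 300.8]
tcp_rot: [-3.134, -0.002, 1.899]
ft_force: [0.3, -0.6, -3.5]
opening: 0.166
```

```bash
python3 look.py p7; python3 go.py 592.2,46.8,250,1.901 
```

```text
t 27.68 [592.9  46.3 303.4] [-3.138 -0.     1.9  ] F [ 0.6  0.1 -3. ] op 0.169
d [ 0.7 -0.3 53.4] r [-0.035 -0.002 -0.014] rows 1.3
```

View pics/p7.png

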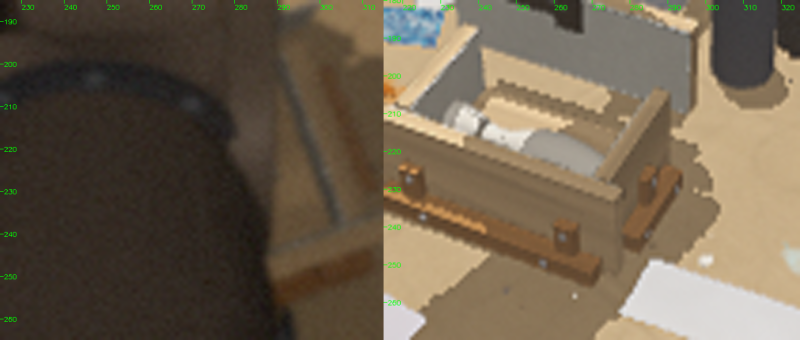

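>>> play_rows(increments=[{"dx": 0.7,"dy": 0,"dz": 20,"rx": 0,"ry": 0,"rz": 0},{"dx": 0.7,"dy": 0,"dz": 38,"rx": 0,"ry": 0,"rz": 0},{"dx": 0.7,"dy": 0,"dz": 50,"rx": 0,"ry": 0,"rz": 0},{"dx": 0.7,"dy": 0,"dz": 54,"rx": 0,"ry": 0,"rz": 0},{"dx": 0.7,"dy": 0,"dz": 54,"rx": 0,"ry": 0,"rz": 0}])

```text
t: 28.1
eef_pos: [592.6, 46.8, 249.2]
tcp_rot: [-3.137, -0.0, 1.899]
ft_force: [-0.2, 0.4, -3.0]
opening: 0.17
```

>>> play_rows(increments=[{"dx": 0,"dy": -2,"dz": 0,"rx": 0,"ry": 0,"rz": 0},{"dx": 0,"dy": -4,"dz": 0,"rx": 0,"ry": 0,"rz": 0},{"dx": 0,"dy": -6,"dz": 0,"rx": 0,"ry": 0,"rz": 0},{"dx": 0,"dy": -8,"dz": 0,"rx": 0,"ry": 0,"rz": 0},{"dx": 0,"dy": -9,"dz": 0,"rx": 0,"ry": 0,"rz": 0},{"dx": 0,"dy": -9,"dz": 0,"rx": 0,"ry": 0,"rz": 0}])

```text
t: 28.6
eef_pos: [583.9, 43.8, 249.6]
tcp_rot: [-3.138, -0.0, 1.899]
ft_force: [0.4, 0.9, -2.8]
opening: 0.169
```

```bash
python3 go.py 580.8,42.9,248,1.901; python3 look.py p8 
```

```text
t 28.6 [583.9  43.8 249.6] [-3.138 -0.     1.899] F [ 0.4  0.9 -2.8] op 0.169
d [ 0.1 -3.2  1.6] r [-0.038 -0.003 -0.017] rows 0.1
```

View pics/p8.png

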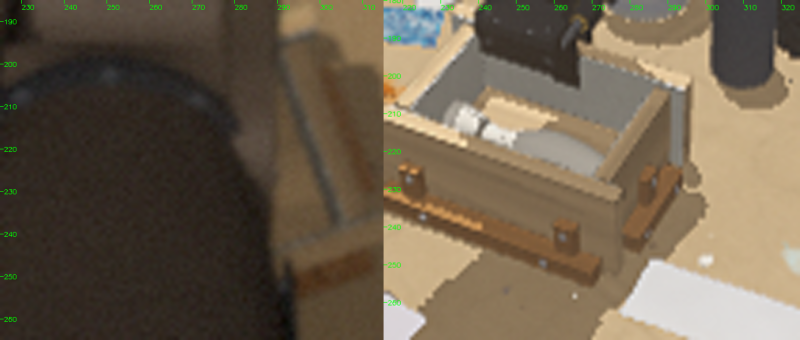

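>>> play_rows(increments=[{"dx": 0,"dy": -1,"dz": 0.5,"rx": 0,"ry": 0,"rz": 0},{"dx": 0,"dy": -2,"dz": 1.5,"rx": 0,"ry": 0,"rz": 0},{"dx": 0,"dy": -2,"dz": 1.5,"rx": 0,"ry": 0,"rz": 0}])

```text
t: 28.95
eef_pos: [582.0, 43.2, 247.7]
tcp_rot: [-3.137, -0.0, 1.899]
ft_force: [-0.5, 0.1, -3.3]
opening: 0.165
```

>>> play_rows(increments=[{"dx": 0,"dy": -1,"dz": 0,"rx": 0,"ry": 0,"rz": 0},{"dx": 0,"dy": -1,"dz": 0,"rx": 0,"ry": 0,"rz": 0}])

```text
t: 29.12
eef_pos: [581.3, 43.0, 247.8]
tcp_rot: [-3.139, -0.0, 1.899]
ft_force: [3.9, 2.2, -6.4]
opening: 0.168
```

>>> play_rows(increments=[{"dx": 0,"dy": 1,"dz": 0.5,"rx": 0,"ry": 0,"rz": 0},{"dx": 0,"dy": 1,"dz": 1,"rx": 0,"ry": 0,"rz": 0},{"dx": 0,"dy": 1,"dz": 1.8,"rx": 0,"ry": 0,"rz": 0},{"dx": 0,"dy": 1,"dz": 1.8,"rx": 0,"ry": 0,"rz": 0}])

```text
t: 29.45
eef_pos: [582.1, 43.3, 246.1]
tcp_rot: [-3.138, -0.0, 1.899]
ft_force: [-0.5, 1.1, 0.7]
opening: 0.166
```

>>> play_rows(increments=[{"dx": 0,"dy": 0,"dz": 0,"rx": 0,"ry": 0,"rz": 0},{"dx": 0,"dy": 0,"dz": 0,"rx": 0,"ry": 0,"rz": 0},{"dx": 0,"dy": 0,"dz": 0,"rx": 0,"ry": 0,"rz": 0},{"dx": 0,"dy": 0,"dz": 0,"rx": 0,"ry": 0,"rz": 0},{"dx": 0,"dy": 0,"dz": 0,"rx": 0,"ry": 0,"rz": 0}], fingers=0.5)

```text
t: 29.87
eef_pos: [582.2, 43.2, 246.1]
tcp_rot: [-3.138, -0.0, 1.899]
ft_force: [0.1, -0.2, 0.6]
opening: 0.459
```

>>> play_rows(increments=[{"dx": 0,"dy": 0,"dz": -40,"rx": 0,"ry": 0,"rz": 0},{"dx": 0,"dy": 0,"dz": -80,"rx": 0,"ry": 0,"rz": 0},{"dx": 0,"dy": 0,"dz": -120,"rx": 0,"ry": 0,"rz": 0},{"dx": 0,"dy": 0,"dz": -130,"rx": 0,"ry": 0,"rz": 0}])

```text
t: 30.2
eef_pos: [582.9, 43.4, 382.0]
tcp_rot: [3.137, 0.003, 1.899]
ft_force: [1.4, 0.2, 0.2]
opening: 0.499
```

```bash
python3 go.py 560,-200,380,1.5
```

```text
t 30.2 [582.9  43.4 382. ] [3.137e+00 3.000e-03 1.899e+00] F [1.4 0.2 0.2] op 0.499
d [-223.  -100.2    2.2] r [0.045 0.017 3.812] rows 5.9
```

>>> play_rows(increments=[{"dx": -33,"dy": -15,"dz": 0,"rx": 0,"ry": 0,"rz": 0},{"dx": -66,"dy": -30,"dz": 0,"rx": 0,"ry": 0,"rz": 0},{"dx": -99,"dy": -45,"dz": 0,"rx": 0,"ry": 0,"rz": 0},{"dx": -132,"dy": -60,"dz": 0,"rx": 0,"ry": 0,"rz": 0},{"dx": -165,"dy": -75,"dz": 0,"rx": 0,"ry": 0,"rz": 0},{"dx": -198,"dy": -90,"dz": 0,"rx": 0,"ry": 0,"rz": 0},{"dx": -220,"dy": -100,"dz": 0,"rx": 0,"ry": 0,"rz": 0},{"dx": -250,"dy": -110,"dz": 0,"rx": 0,"ry": 0,"rz": 0}])

```text
t: 30.87
eef_pos: [558.7, -229.9, 382.0]
tcp_rot: [3.138, 0.002, 1.899]
ft_force: [0.4, 0.4, -0.1]
opening: 0.5
```

```bash
python3 - <<'E'
from h import *
t=cam('top'); s=cam('scene')
I=[('pat',[521.2,22.5,.33]),('short',[549.5,-62.1,1.901]),('short',[491.5,106.3,-1.241]),('long',[460.7,1.7,.33]),('long',[582.2,43.2,3.47])]
a=over(t,I,210,160,110,115,'q1.png');over(t,[],210,160,110,115,'q1n.png');b=over(s,I,190,165,120,100,'q2.png')
over(s,[],190,165,120,100,'q2n.png')
for n in('q1','q2'): cv2.imwrite(f'pics/{n}f.png',np.hstack([cv2.imread(f'pics/{n}.png'),cv2.imread(f'pics/{n}n.png')]))
cv2.imwrite('pics/fs.png',cv2.resize(s['image'][:,:,::-1],(800,600)))
E
```

```text
(no output)
```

View pics/q1f.png

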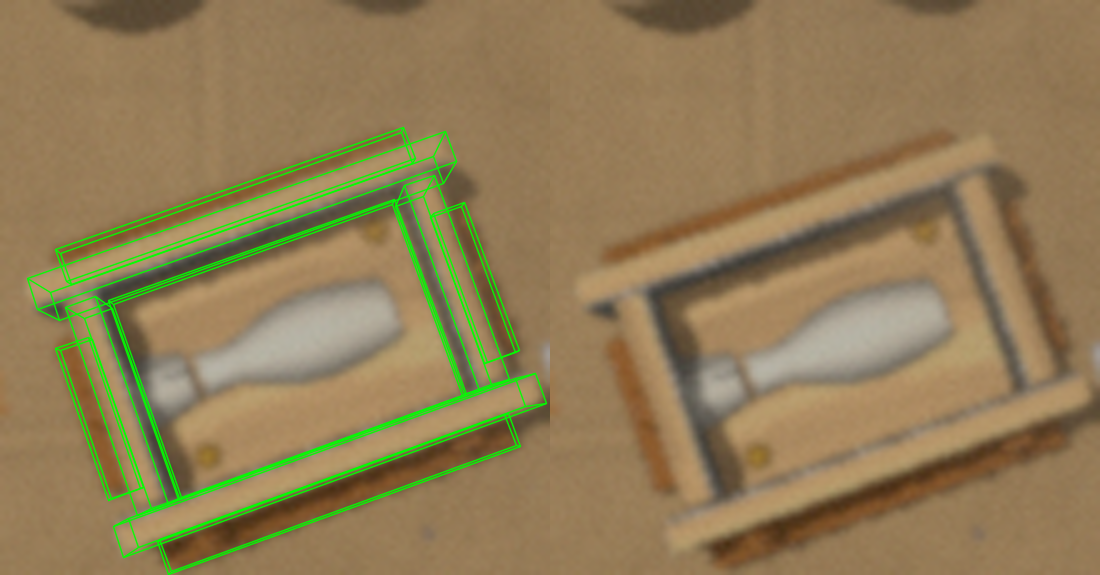

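View pics/q2f.png

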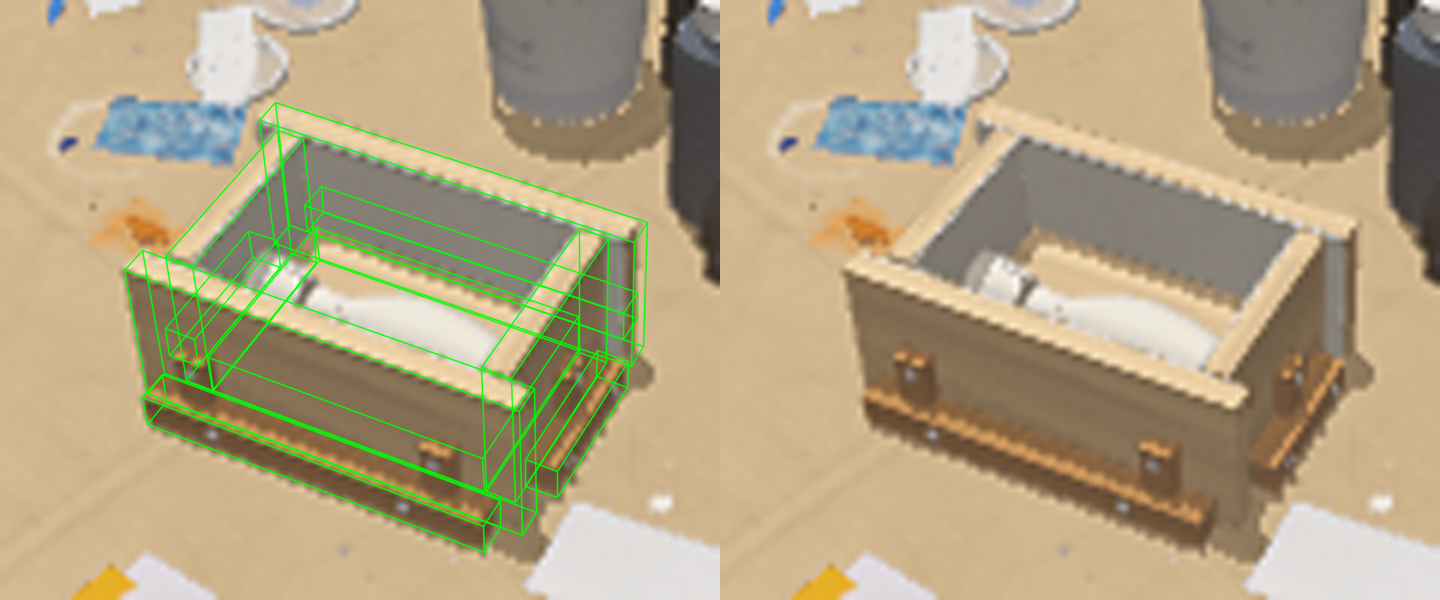

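View pics/fs.png

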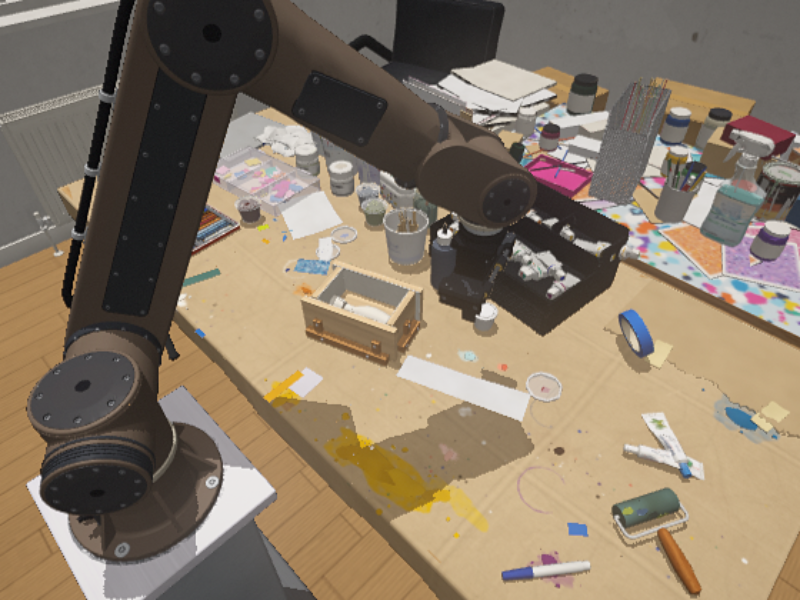

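```bash
python3 -c "
from cell import env
print(env.job_done())"
```

```text
the job is handed in; nothing more can be done
None
```

The casting box is built round the pattern and the job is handed in, at about 31 s on the robot's clock. I got no verdict back.

- **Placing:** The gate board stands at the neck end, the plain short board at the foot end, and one long board along each long side. All white faces look inward. I moved each board in until it lightly touched the block (2–5 N read at the wrist), backed it off about 1 mm and let it go on the table. Only boards were meant to touch the block, and I saw no force that suggested the gripper hit it.
- **Contact check:** The touch points were 175.8 mm apart across the two ends and 126.6 mm across the long sides. The expected distances are 176 and 126 mm, so the gaps should be about 1 mm.
- **Last pictures:** Both cameras show all four boards upright and aligned with the block, with the short boards between the long ones. The tub, bottle and cup show no sign of having moved, though I did not measure them again.
- **What disagreed:** In the scene camera the far long board sits about 3–4 mm off centre towards the neck end, against the 12 mm allowed. My first camera estimate of the pattern was also about 1–1.5 mm off from where contact showed it to be.

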